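# Hang a work holder on the jig tree

## Task

Turn the jig tree until its one empty branch points along the pointer on the tree's base, then hang the loose work holder by its eye on that branch, so that it drops into the narrow groove just in front of the big flange. Where the groove lies along the branch differs each time, so feel for it gently: do not press the holder hard against the branch or flange. Let go, leave the holder hanging upright with the branch still at the pointer, and do not disturb the other things on the bench.

Things in the scene. Friction and masses are not known exactly. Their poses are not given: they have to be found in the camera images.
- tree: Fixed round grey base of the jig tree, 160 mm in diameter, 18 mm thick. Origin: centre of its underside on the bench, on the turning axis; z up. A pointer (10 mm wide, 12 high, with a white line on the base's rim) sticks out along the base's -x direction, roughly towards the robot, to 107 mm from the axis.
- carousel: Turning part of the tree: 24 mm post, four level branches at right angles, 130 mm above the bench. Turns about the vertical with a drag of 0.25 N m, stays where left, free for 2.5 rad either way from the pointer. Origin: on the axis at the branch centre lines; x points out along the EMPTY branch, z up. The other branches carry fixed holders like the loose one. Post top: 12 mm above origin.
- end_knob (a point): Middle of the empty branch's round end knob, on the branch centre line, 124 mm from the axis. Knob 22 mm in diameter, from 106 to 142 mm from the axis; can be gripped from above. Inwards of it follow an 18 mm land, the groove and the flange.
- branch_mid (a point): Point on the empty branch's centre line, 71 mm from the axis. Land (18 mm diameter), groove (14 mm long, core 10 mm diameter) and, at the groove's inner side, flange (40 mm diameter, 6 mm thick, a firm stop) form one clamped sleeve, set differently each time: the groove's middle lies up to 17 mm inwards or outwards of this point and is not measured. Clamped: holds 60 N.
- holder: Loose aluminium work holder, about 0.2 kg, an upside-down tee, same front and back. Origin: centre of the foot's underside; z up. Foot 44 (x) x 54 (y) x 10 mm. On it stands a plate 10 mm thick (x), 54 mm wide (y), with an eye right through along x and a grip tab on top. Hung, the plate stands square across the branch, the branch through the eye, the plate in the groove.
- eye (a point): Centre of the holder's eye, 50 mm above the holder's origin. Eye 34 mm wide, floor 18 mm below this point, roof a 45 degree gable with its ridge 22 mm above this point: a round bar of 31 mm centred here just passes. Resting on the 18 mm land, this point is 9 mm below the branch centre line; seated on the core of the groove, 15 mm below it.
- grip_tab (a point): Middle of the holder's grip tab, 102 mm above the holder's origin. Tab 10 mm thick (holder's x), 32 mm wide (y), from 82 to 122 mm above the origin; pinch it from above across its thickness.
- oil_jar: Bystander: small amber glass jar, 48 mm diameter, 55 mm high, origin under its centre.
- loupe: Bystander: black eye loupe, 38 mm diameter, 26 mm high, origin under its centre.
- vee_block: Bystander: dark steel block with a groove, 50 x 40 x 38 mm, origin under its centre.
Not all that is in view belongs to the job. Several things have the shape of the holder; the one meant has the colours described above.

How it is judged:
On the way:
1. the empty branch is turned to within 20 mm of the pointer's line (at its end knob), before the holder is on it (x of end_knob in the frame of tree below -0.1 m and y of end_knob in the frame of tree between -0.02 and 0.02 m and horizontal distance between eye and tree above 0.145 m), for 0.2 s.
At the end, for the whole second after the job is handed in: The empty branch's end knob is within 20 mm of the pointer's line, and the holder hangs by its eye in the groove of that branch: eye centre 12.5 to 19 mm below the branch centre line, 45 to 97 mm from the axis, within 8 mm sideways, holder upright within 0.15 rad, at rest and released (x of end_knob in the frame of tree below -0.1 m and y of end_knob in the frame of tree between -0.02 and 0.02 m and z of eye in the frame of carousel between -0.019 and -0.0125 m and x of eye in the frame of carousel between 0.045 and 0.097 m and y of eye in the frame of carousel between -0.008 and 0.008 m and angle between holder's own z axis and vertical below 0.15 rad and linear speed of holder below 0.02 m/s); the robot touches nothing.
It fails at once if the holder is pressed against the tree with more than 20 N (contact force between holder and carousel above 20 N or contact force between holder and tree above 20 N).
It fails at once if the holder is tipped over (angle between holder's own z axis and vertical above 0.6 rad).
It fails at once if a bystander is moved by more than 20 mm (distance of any of oil_jar, loupe, vee_block from where it was at the start of the episode above 0.02 m).
It also fails if it takes over 67 s, if anything falls off the work surface, if the arm or the gripper's body presses on something with over 40 N, if the wrist force passes 120 N, or if a joint passes its speed limit or range.

## Robot

A 6-joint arm with a two-finger parallel gripper is mounted at the origin on the work surface. World frame = base frame: x ahead of the robot, y to its left, z up, the work surface at z = 0. Lengths are in m, angles in rad, forces in N, time in s.
With the tool pointing down it reaches from about 0.3 to 0.875 m from the base axis. Payload 6.4 kg.
Tool frame: the origin (TCP) lies on the centre line of the jaws, within the pads' length; the fingertips stand ctrl.nose_length ahead of it and the grasp point (between the pads) lies 6 mm ahead of it (ctrl.nose_length is the distance from the TCP to the fingertips, in m); x points along the fingers, y is the direction in which the jaws open and shut, and the axes are right-handed (so a half turn about x gives the same grasp; the last joint's range is limited). The gripper opens to 85 mm and grips with 20 to 120 N. Pads are 22 mm wide; open, the fingers measure 114 mm over their backs; the gripper's body (76 mm by 85 mm) begins 54 mm behind the grasp point. The pads swing forward as they close: fully open they stand 13 mm farther back than shut.
Start: joints at [-1.408, 0.181, 1.607, -0, 1.354, -0.206], TCP at [0.207, -0.536, 0.256] pointing down, gripper open.
Joint ranges: [-2.99, 2.99], [-0.89, 2.07], [0.3, 2.58], [-1.14, 4.28], [0, 2.63], [-3.12, 3.12]. Speed limits (rad/s): [2.57, 2.57, 3.01, 3.14, 3.14, 3.14].

## Interface

Orientations are given as a unit quaternion [w, x, y, z].
In Python, from bench import telemetry, cams, workorder, spotter, ctrl gives the robot as it stands. The module is installed in compiled form; this text tells all that it offers.
- The arm moves only by the tool servo_tool, never from a script. Its argument "targets" is one flat list of numbers, 4 for each row, row after row: the shift along the tool's x, y, z in mm, then the turn about the tool's x in rad. A call has exactly 5 rows; each row shifts and turns the commanded pose from where the row before left it, along the tool's axes as they then stand; what a row does not reach is not made up. A row lasts 1/10 s, in which the tool goes at most 50 mm and 8.59 degrees, less where a joint would pass 70% of its speed; a pose out of reach is approached as far as the arm can. A call is refused whole if a number of a shift passes 50 or a number of a turn 0.15, either way. A call with a gripper value outside its range is refused whole. "fingers" is the finger opening in mm, from 0 to 85.4, set as the call begins (left out, the last holds). The fingers move at their own pace and stop on an object; the grip force is fixed at half the most. Time passes only in rows, so rows that do not move let the fingers close, or fill a call up. It gives the time, the measured TCP pose, the force and the opening at its end, in the units of the state.
- telemetry.get_obs(): the state, without advancing time (a new reading comes with each control period).
- cams.camera(name): name is "scene" or "top"; returns (picture, depth): 480x640x3 uint8, blue, green, red; 480x640 float32, m along the optical axis (not along the pixel's ray), 0 where there is no reading.
- cams.camera_params(name): a dict with "intrinsics" (3x3 intrinsics, pixels), "R" (3x3) and "t" (3): a world point X has camera coordinates R X + t. Camera axes: x right, y down, z forward; pixel columns grow to the right and rows downward; lengths in m; the calibration is good to about 2 mm. A picture is of the moment at which its call begins. camera_params takes no time and is no camera call.
- workorder.hand_in(): hands the job in, once; it reports no verdict.
Trained networks look in the newest picture that a camera, given by its name, has taken for a name from the list of things; names that differ only in an ending like _2 or _b are one class to them, and where a whole thing is asked for, a point or a joint stands for the part that bears it (a point fixed in the world has none). Each returns a list of dicts, best first, with "score" (0 to 1); they miss things now and then, are a little off and sometimes report something else, mostly with a low value. They report only what shows in the picture. A call takes as long as a camera call. They do not tell look-alikes from the thing itself.
- spotter.search_frame(camera, thing): "pixel" ([column, row] in pixels, amid what is visible of it).
The state is a dict: "time_s": time; "q": joint angles; "dq": joint speeds; "joint_efforts": joint torques, N m; "eef_pos": TCP position; "eef_rot": TCP orientation; "wrist_force": force on the tool from outside, world axes, zero at the start; "torque": the same for the moment, N m; "opening": opening from 0.0 (shut) to 1.0 (fully open).
Only numpy, scipy, OpenCV 4.12 (cv2) and the standard library are available. Lean on these libraries where they do the work, as an engineer would, in place of code of your own. Each camera call takes 0.05 s, during which the arm holds its last target.

## Working session

There is one attempt and no reset: what is moved stays moved. The work goes in short steps, Python scripts to look and compute and a tool call to move; the robot and the scene stay as the last step left them, time stands still between calls to the robot, and variables do not carry over. Pictures are saved under pics/ and viewed, and the job is handed in when it is done.

Besides the shell and the picture viewer there is one more tool, called after "Request:" as name(argument=value, ...) on one line, values as JSON. servo_tool: Moves the arm, as the interface text tells. Its arguments: {"type":"object","properties":{"targets":{"type":"array","items":{"type":"number"}},"fingers":{"type":"number"}},"required":["targets"]}

```bash
mkdir -p pics
cat > h.py <<'E'
import numpy as np, cv2
from bench import telemetry, cams, workorder, spotter, ctrl
def px2w(P,u,v,d):
    K=np.array(P["intrinsics"]);R=np.array(P["R"]);t=np.array(P["t"]).ravel()
    c=np.linalg.inv(K)@np.array([u,v,1.0])*d
    return R.T@(c-t)
def w2px(P,X):
    K=np.array(P["intrinsics"]);R=np.array(P["R"]);t=np.array(P["t"]).ravel()
    c=K@(R@np.array(X)+t); return c[:2]/c[2]
def cloud(P,D):
    K=np.array(P["intrinsics"]);R=np.array(P["R"]);t=np.array(P["t"]).ravel()
    v,u=np.mgrid[0:480,0:640]
    c=np.stack([(u-K[0,2])/K[0,0]*D,(v-K[1,2])/K[1,1]*D,D],-1)
    return (c-t)@R
E
python3 - <<'E'
from h import *
print(telemetry.get_obs(), ctrl.nose_length)
for n in ["scene","top"]:
    im,d=cams.camera(n); cv2.imwrite(f"pics/{n}0.png",im); np.save(f"{n}0.npy",d)
    P=cams.camera_params(n); print(n,P)
E
```

```text
{'time_s': 0.0, 'q': array([-1.40826789e+00,  1.81521728e-01,  1.60802017e+00,  3.02213084e-05,
        1.35380201e+00, -2.06246504e-01]), 'dq': array([ 7.68491153e-04, -2.22774405e-06,  1.17038483e-03, -1.33779314e-03,
       -2.28013415e-03, -1.98385226e-03]), 'joint_efforts': array([ 1.09689950e-03, -4.44875193e+01, -3.51334727e+01, -3.40216184e-04,
        9.20865306e-03,  1.68618749e-05]), 'eef_pos': array([ 0.20724043, -0.5358046 ,  0.2553891 ]), 'eef_rot': array([ 0.12902298,  0.69514455,  0.13026055, -0.69509662]), 'wrist_force': array([-0.31767545,  0.03460658,  0.29401244]), 'torque': array([ 0.00542849, -0.00371345, -0.00085053]), 'opening': 0.9989663105166147} 0.025
scene {'intrinsics': array([[477.28578448,   0.        , 315.8250302 ],
       [  0.        , 477.28578448, 238.2980151 ],
       [  0.        ,   0.        ,   1.        ]]), 'R': array([[ 0.30209765,  0.95325874,  0.00589789],
       [ 0.7718765 , -0.24097565, -0.58833444],
       [-0.5594137 ,  0.18228689, -0.80859619]]), 't': array([-0.19255342, -0.369409  ,  1.33000401])}
top {'intrinsics': array([[563.93757777,   0.        , 320.23573085],
       [  0.        , 563.93757777, 235.79535651],
       [  0.        ,   0.        ,   1.        ]]), 'R': array([[ 0.00617318, -0.99993681, -0.00939458],
       [-0.99576561, -0.00528517, -0.09177648],
       [ 0.09172103,  0.00992135, -0.99573532]]), 't': array([0.0433833 , 0.59012181, 1.34819134])}
```

View pics/scene0.png

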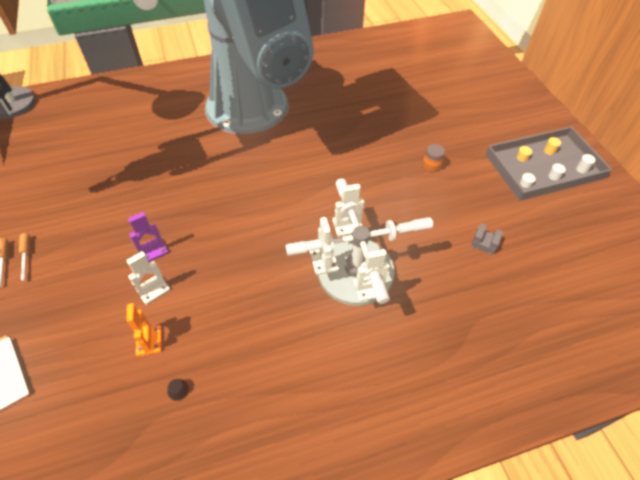

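View pics/top0.png

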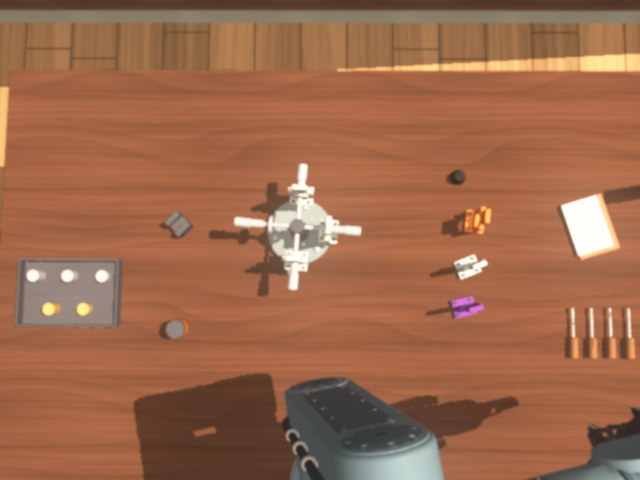

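Run:
```python
from h import *
im=cv2.imread("pics/top0.png"); c=im[150:310,220:380]; c=cv2.resize(c,None,fx=3.6,fy=3.6,interpolation=cv2.INTER_CUBIC)
c2=im[170:330,420:520]; c2=cv2.resize(c2,None,fx=3.6,fy=3.6,interpolation=cv2.INTER_CUBIC)
s=np.zeros((576,800,3),np.uint8); s[:576,:576]=c; s2=c2[:,:360]
cv2.imwrite("pics/t_tree.png",c)
cv2.imwrite("pics/t_hold.png",c2)
im=cv2.imread("pics/scene0.png"); c=im[170:310,270:450]; cv2.imwrite("pics/s_tree.png",cv2.resize(c,None,fx=4,fy=4,interpolation=cv2.INTER_CUBIC))
c=im[200:370,100:220]; cv2.imwrite("pics/s_hold.png",cv2.resize(c,None,fx=3.5,fy=3.5,interpolation=cv2.INTER_CUBIC))
for n in ["scene","top"]:
    for th in ["tree","end_knob","branch_mid","holder","eye","grip_tab","oil_jar","loupe","vee_block"]:
        print(n,th,[(np.round(r["pixel"],1).tolist(),round(r["score"],2)) for r in spotter.search_frame(n,th)][:4])
print(telemetry.get_obs()["time_s"])
```

```text
scene tree [([351.4, 256.9], 0.61)]
scene end_knob [([352.6, 245.7], 0.89)]
scene branch_mid [([357.9, 246.3], 0.64)]
scene holder [([150.6, 244.5], 0.89), ([143.4, 333.0], 0.72), ([145.8, 279.1], 0.7)]
scene eye [([147.1, 232.9], 0.78), ([143.3, 331.4], 0.65), ([146.2, 281.5], 0.55)]
scene grip_tab [([142.8, 333.9], 0.93), ([148.3, 283.3], 0.87), ([142.3, 233.3], 0.68)]
scene oil_jar [([430.8, 157.6], 0.63)]
scene loupe [([178.4, 389.7], 0.72)]
scene vee_block [([485.9, 239.1], 0.89), ([352.6, 246.5], 0.36)]
top tree [([300.2, 229.5], 0.83)]
top end_knob [([294.3, 223.2], 0.88)]
top branch_mid [([299.1, 227.4], 0.59)]
top holder [([477.5, 219.4], 0.96), ([467.8, 267.5], 0.9), ([465.2, 305.0], 0.63)]
top eye [([464.7, 306.7], 0.91), ([468.3, 267.9], 0.69), ([478.6, 219.9], 0.63)]
top grip_tab [([476.6, 223.2], 0.97), ([466.2, 305.6], 0.61)]
top oil_jar [([180.0, 327.6], 0.63)]
top loupe [([457.3, 175.8], 0.63), ([301.2, 228.5], 0.24)]
top vee_block [([176.5, 225.4], 0.76)]
1.0
```

View pics/t_tree.png

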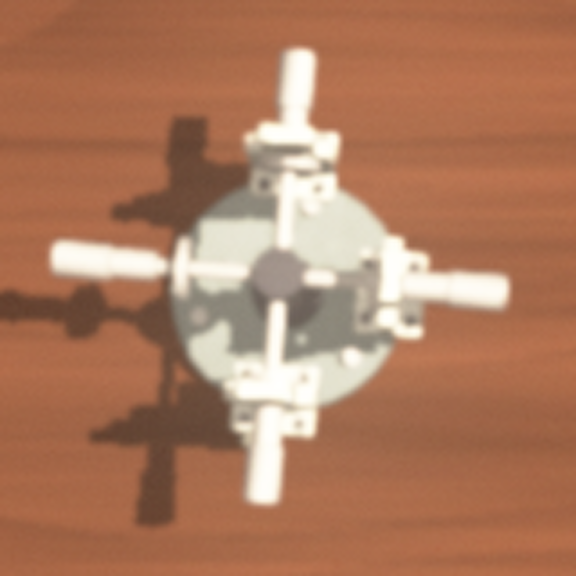

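View pics/t_hold.png

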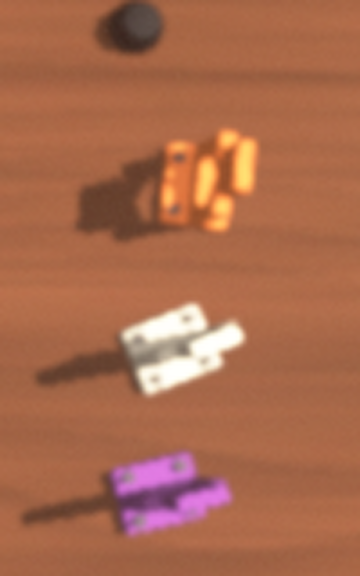

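View pics/s_tree.png

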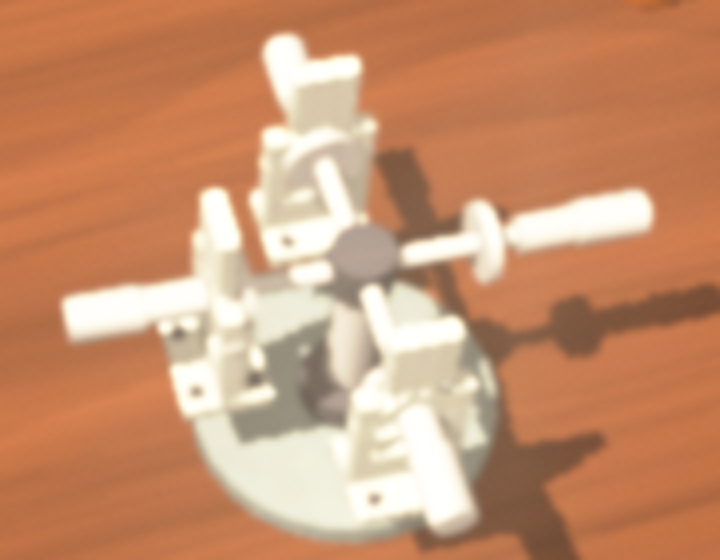

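View pics/s_hold.png

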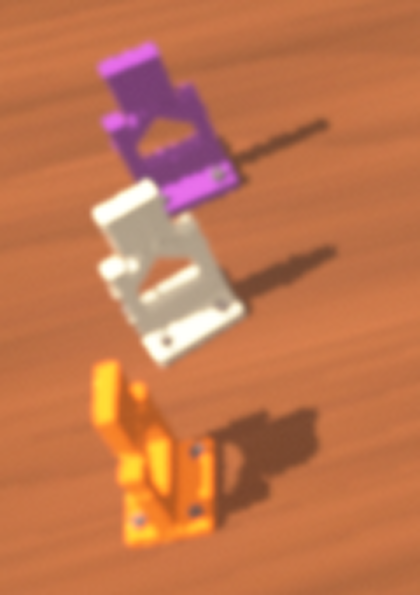

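Run:
```python
from h import *
for n in ["scene","top"]:
    P=cams.camera_params(n); D=np.load(f"{n}0.npy"); W=cloud(P,D); W[D==0]=np.nan
    np.save(f"W_{n}.npy",W)
    R=np.array(P["R"]);print(n,"cam pos",-R.T@P["t"])
    im=cv2.imread(f"pics/{n}0.png")
    # base: z 12-22mm
    u0,v0=(300,230) if n=="top" else (352,250)
    v,u=np.mgrid[0:480,0:640]
    near=(abs(u-u0)<90)&(abs(v-v0)<90)
    m=near&(abs(W[...,2]-.018)<.004)
    p=W[m]
    print("base",len(p),p.min(0),p.max(0),np.median(p,0))
    # base circle: fit via minEnclosingCircle
    print(cv2.minEnclosingCircle((p[:,:2]*1000).astype(np.float32)))
    m=near&(W[...,2]>.136)&(W[...,2]<.15)
    p=W[m];print("post/branch tops",len(p),p.mean(0))
    for lo,hi in [(.118,.136),(.136,.146),(.146,.2)]:
        m=near&(W[...,2]>lo)&(W[...,2]<hi); p=W[m]
        print(lo,hi,len(p));
```

```text
scene cam pos [ 1.08733052 -0.14790764  0.8592358 ]
base 1604 [0.35779952 0.01792791 0.01402228] [0.68311358 0.40084884 0.02197904] [0.61464375 0.07175814 0.01823768]
((518.5557861328125, 217.8321533203125), 226.77740478515625)
post/branch tops 1648 [0.61718242 0.09121616 0.14078078]
0.118 0.136 1141
0.136 0.146 1539
0.146 0.2 935
top cam pos [0.46369769 0.03312358 1.3970086 ]
base 1471 [0.50139661 0.0252383  0.01400239] [0.67620375 0.28814628 0.02199992] [0.59501364 0.10109448 0.01888649]
((596.9698486328125, 159.34031677246094), 137.20736694335938)
post/branch tops 1381 [0.60224571 0.09568009 0.14137294]
0.118 0.136 451
0.136 0.146 1238
0.146 0.2 486
```

Run:
```python
from h import *
cx,cy=.595,.09
out=[]
for n in ["top","scene"]:
    W=np.load(f"W_{n}.npy").reshape(-1,3); im=cv2.imread(f"pics/{n}0.png").reshape(-1,3)
    g=np.zeros((380,380,3),np.uint8)
    m=(abs(W[:,0]-cx)<.189)&(abs(W[:,1]-cy)<.189)&(W[:,2]>.006)
    p=W[m]; z=p[:,2]; o=np.argsort(z); p=p[o]
    r=(190-(p[:,0]-cx)*1000).astype(int); c=(190-(p[:,1]-cy)*1000).astype(int)
    col=cv2.applyColorMap((np.clip(p[:,2]/.2,0,1)*255).astype(np.uint8)[:,None],cv2.COLORMAP_JET)[:,0]
    for dr in (0,1):
        for dc in (0,1): g[r+dr-0,c+dc]=col
    out.append(g)
s=np.hstack(out); cv2.imwrite("pics/ortho.png",s)
```

```text
(no output)
```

View pics/ortho.png

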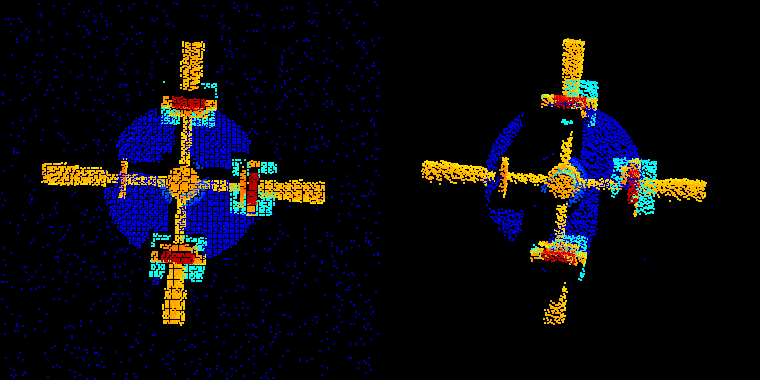

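```bash
cat > fit.py <<'E'
from h import *
from scipy.optimize import least_squares
def fit(Ws, guess=(.602,.098)):
    A=np.concatenate([W.reshape(-1,3) for W in Ws]); A=A[~np.isnan(A[:,0])]
    c=np.array(guess)
    for _ in range(3):
        r=np.hypot(*(A[:,:2]-c).T)
        b=A[(abs(A[:,2]-.018)<.005)&(r<.088)]
    # base boundary: outermost per angular bin
        d=b[:,:2]-c; a=np.arctan2(d[:,1],d[:,0]); rr=np.hypot(*d.T)
        bins=np.floor((a+np.pi)/(2*np.pi)*90).astype(int)
        pts=[]
        for k in range(90):
            m=bins==k
            if m.sum()>3 and rr[m].max()>.074:
                i=np.argmax(np.where(m,rr,0)); pts.append(b[i,:2])
        pts=np.array(pts)
        f=least_squares(lambda q:np.hypot(pts[:,0]-q[0],pts[:,1]-q[1])-.0795,c,loss="soft_l1",f_scale=.001)
        c=f.x
    r=np.hypot(*(A[:,:2]-c).T)
    post=A[(abs(A[:,2]-.142)<.004)&(r<.0125)]
    return c,len(pts),post[:,:2].mean(0),np.median(post[:,2]),A
def branches(A,c):
    d=A[:,:2]-c; r=np.hypot(*d.T); a=np.arctan2(d[:,1],d[:,0])
    m=(abs(A[:,2]-.137)<.009)&(r>.108)&(r<.145)
    a=a[m];zz=A[m,2];r=r[m]
    th=np.angle(np.mean(np.exp(4j*a)))/4
    res=[]
    for k in range(4):
        t=th+k*np.pi/2; dd=np.angle(np.exp(1j*(a-t))); mm=abs(dd)<.12
        if mm.sum(): res.append((np.angle(np.exp(1j*(t+dd[mm].mean()))),int(mm.sum()),zz[mm].max(),r[mm].max()))
    return res
E
python3 - <<'E'
from fit import *
for n in [["top"],["scene"],["top","scene"]]:
    c,k,p,z,A=fit([np.load(f"W_{i}.npy") for i in n])
    print(n,c,k,"post",p,z)
    for b in branches(A,p): print("   ",np.round(b,4), np.degrees(b[0]))
# holder
for n,(u0,u1,v0,v1) in {"top":(450,492,250,286),"scene":(120,172,248,306)}.items():
    W=np.load(f"W_{n}.npy")[v0:v1,u0:u1]; im=cv2.imread(f"pics/{n}0.png")[v0:v1,u0:u1].astype(int)
    wh=im[...,0]>110
    p=W[wh&~np.isnan(W[...,0])]
    for lo,hi in [(.006,.014),(.03,.08),(.08,.118),(.118,.126)]:
        q=p[(p[:,2]>lo)&(p[:,2]<hi)]
        if len(q)>8:
            (cc,sz,an)=cv2.minAreaRect((q[:,:2]*1000).astype(np.float32))
            print(n,lo,hi,len(q),q.mean(0),cc,sz,an)
E
```

```text
['top'] [0.60264708 0.09697492] 51 post [0.60293961 0.09701114] 0.1436104046617145
    [-7.300e-02  1.370e+02  1.458e-01  1.413e-01] -4.181865466169607
    [1.5066e+00 1.4300e+02 1.4480e-01 1.4180e-01] 86.32105386463037
    [3.0698e+00 1.4800e+02 1.4590e-01 1.4240e-01] 175.88470842529154
    [-1.6523e+00  1.4200e+02  1.4570e-01  1.4200e-01] -94.66855429627692
['scene'] [0.60323848 0.09665123] 50 post [0.60308661 0.09673441] 0.14339710212025378
    [-8.310e-02  2.420e+02  1.439e-01  1.437e-01] -4.759151426296354
    [1.4655e+00 1.8200e+02 1.4350e-01 1.4220e-01] 83.96652335379159
    [  3.0943 100.       0.1436   0.1418] 177.29161535777547
    [-1.6098e+00  2.0400e+02  1.4420e-01  1.4200e-01] -92.23594666985844
['top', 'scene'] [0.60332273 0.09696442] 73 post [0.60317966 0.09699561] 0.14340013353560568
    [-8.100e-02  3.780e+02  1.458e-01  1.436e-01] -4.643541409406946
    [1.4846e+00 3.2300e+02 1.4480e-01 1.4190e-01] 85.0630254788149
    [3.0803e+00 2.4900e+02 1.4590e-01 1.4260e-01] 176.4861666422077
    [-1.6281e+00  3.4900e+02  1.4570e-01  1.4220e-01] -93.28175216183178
top 0.006 0
[... 534 characters left out ...]
.0731201171875) (9.815824508666992, 30.751352310180664) 22.313982009887695
scene 0.006 0.014 409 [ 0.4940082  -0.30562706  0.01033903] (485.5077209472656, -309.6586608886719) (62.801513671875, 130.1784210205078) 84.23763275146484
scene 0.03 0.08 409 [ 0.5201232  -0.31387648  0.05606121] (481.34356689453125, -327.1627502441406) (97.37448120117188, 55.141666412353516) 18.218412399291992
scene 0.08 0.118 216 [ 0.52365925 -0.31338583  0.09954931] (522.0382080078125, -314.8412170410156) (9.12258529663086, 49.91993713378906) 20.945297241210938
scene 0.118 0.126 103 [ 0.52049227 -0.31408999  0.12160079] (519.7586669921875, -314.3958435058594) (12.14742660522461, 31.6455135345459) 20.749286651611328
```

```bash
cat > plan.py <<'E'
from h import *
from scipy.spatial.transform import Rotation as Rn
def pose():
    o=telemetry.get_obs(); w,x,y,z=o["eef_rot"]
    return np.array(o["eef_pos"]),Rn.from_quat([x,y,z,w]),o
def yawof(R): 
    y=R.as_matrix()[:,1]; return np.degrees(np.arctan2(y[1],y[0]))
def show():
    p,R,o=pose(); print("t",round(o["time_s"],2),"p",np.round(p*1000,1),"jaw",round(yawof(R),2),"x",np.round(R.as_matrix()[:,0],3),"F",np.round(o["wrist_force"],2),"T",np.round(o["torque"],2),"open",round(o["opening"]*85.4,1),"q",np.round(o["q"],2))
def rows(deltas,R=None):
    """deltas: list of (dx,dy,dz mm world, dyaw deg of jaw ccw). prints flat tool rows"""
    if R is None: R=pose()[1]
    out=[]
    for d in deltas:
        s=R.inv().apply(d[:3]); a=np.radians(d[3]); 
        sgn=np.sign(R.as_matrix()[2,0]); tx=round(sgn*a,3)
        out+=[round(float(v),1) for v in s]+[float(tx)]
        R=R*Rn.from_rotvec([tx,0,0])
    for i in range(0,len(out),20): print(out[i:i+20])
def goto(target_mm,yaw,n):
    p,R,o=pose(); d=(np.array(target_mm)-p*1000)/n; dy=(yaw-yawof(R)+180)%360-180
    # smooth profile
    print("from",np.round(p*1000,1),yawof(R),"step",np.round(d,1),"dyaw",dy)
    rows([(*d,dy/n)]*n,R)
E
python3 - <<'E'
from plan import *
show(); p,R,o=pose(); print(R.as_matrix().round(3))
E
```

```text
t 1.0 p [ 207.3 -536.3  256.3] jaw -68.87 x [ 0.  0. -1.] F [-0.02  0.55 -0.14] T [-0.01  0.01  0.  ] open 85.3 q [-1.41  0.18  1.61  0.    1.35 -0.21]
[[ 0.     0.36  -0.933]
 [ 0.    -0.933 -0.36 ]
 [-1.    -0.    -0.   ]]
```

Run:
```python
from plan import *
goto((612,221,250),-4,20)
```

```text
from [ 207.3 -536.3  256.3] -68.87019378433634 step [20.2 37.9 -0.3] dyaw 64.87019378433632
[0.3, -28.0, -32.5, -0.057, 0.3, -26.1, -34.1, -0.057, 0.3, -24.1, -35.5, -0.057, 0.3, -22.1, -36.8, -0.057, 0.3, -19.9, -38.0, -0.057]
[0.3, -17.8, -39.1, -0.057, 0.3, -15.5, -40.0, -0.057, 0.3, -13.2, -40.9, -0.057, 0.3, -10.8, -41.5, -0.057, 0.3, -8.5, -42.1, -0.057]
[0.3, -6.0, -42.5, -0.057, 0.3, -3.6, -42.8, -0.057, 0.3, -1.2, -42.9, -0.057, 0.3, 1.3, -42.9, -0.057, 0.3, 3.7, -42.8, -0.057]
[0.3, 6.2, -42.5, -0.057, 0.3, 8.6, -42.1, -0.057, 0.3, 10.9, -41.5, -0.057, 0.3, 13.3, -40.8, -0.057, 0.3, 15.6, -40.0, -0.057]
```

Request:
servo_tool(targets=[0,-28,-32,-0.057,0,-26,-34,-0.057,0,-24,-36,-0.057,0,-22,-37,-0.057,0,-20,-38,-0.057], fingers=44)

```text
time_s: 1.5
eef_pos: [0.3092, -0.3457, 0.2564]
eef_rot: [0.228, 0.67, 0.228, -0.669]
wrist_force: [0.1, -0.3, 1.3]
opening: 0.514
```

Request:
servo_tool(targets=[0,-18,-39,-0.057,0,-16,-40,-0.057,0,-13,-41,-0.057,0,-11,-42,-0.057,0,-8,-42,-0.057])

```text
time_s: 2.0
eef_pos: [0.4105, -0.1557, 0.2567]
eef_rot: [0.321, 0.63, 0.32, -0.63]
wrist_force: [0.8, 0.1, -0.2]
opening: 0.516
```

Request:
servo_tool(targets=[0,-6,-42,-0.057,0,-4,-43,-0.057,0,-1,-43,-0.057,0,1,-43,-0.057,0,4,-43,-0.057])

```text
time_s: 2.5
eef_pos: [0.5116, 0.034, 0.2566]
eef_rot: [0.407, 0.578, 0.407, -0.578]
wrist_force: [0.1, -1.6, 0.8]
opening: 0.511
```

Request:
servo_tool(targets=[0,6,-42,-0.057,0,9,-42,-0.057,0,11,-41,-0.057,0,13,-41,-0.057,0,16,-40,-0.057])

```text
time_s: 3.0
eef_pos: [0.6129, 0.2224, 0.2563]
eef_rot: [0.485, 0.515, 0.485, -0.515]
wrist_force: [0.9, -1.2, 0.8]
opening: 0.515
```

Run:
```python
from plan import *
show()
goto((612,221,134),-4,5)
```

```text
t 3.0 p [612.9 222.4 256.3] jaw -3.4 x [ 0. -0. -1.] F [ 0.94 -1.22  0.79] T [-0.04  0.   -0.01] open 44.0 q [ 0.17  0.35  1.4  -0.    1.39  0.23]
from [612.9 222.4 256.3] -3.403622658174151 step [ -0.2  -0.3 -24.5] dyaw -0.5963773418258427
[24.5, -0.2, 0.3, 0.002, 24.5, -0.2, 0.3, 0.002, 24.5, -0.2, 0.3, 0.002, 24.5, -0.2, 0.3, 0.002, 24.5, -0.2, 0.3, 0.002]
```

Request:
servo_tool(targets=[30,-1,1,0,30,0,0,0,30,0,0,0,20,0,0,0,12,0,0,0])

```text
time_s: 3.5
eef_pos: [0.6101, 0.2196, 0.1318]
eef_rot: [-0.484, -0.514, -0.485, 0.516]
wrist_force: [-0.6, -0.5, -0.4]
opening: 0.514
```

Request:
servo_tool(targets=[0,0,0,0,0,0,0,0,0,0,0,0,0,0,0,0,0,0,0,0], fingers=26)

```text
time_s: 4.0
eef_pos: [0.6118, 0.2198, 0.1354]
eef_rot: [0.485, 0.516, 0.484, -0.515]
wrist_force: [-0.2, 0.2, -0.5]
opening: 0.303
```

Run:
```python
from plan import *
show()
P,R,o=pose()
for n in ["scene","top"]:
    im,d=cams.camera(n); c=im[160:320,270:470] if n=="scene" else im[140:320,200:400]
    cv2.imwrite(f"pics/{n}1.png",cv2.resize(c,None,fx=3,fy=3,interpolation=cv2.INTER_CUBIC))
# arc plan
c=np.array([603,97]); p=P[:2]*1000-c; a0=np.degrees(np.arctan2(p[1],p[0])); r=np.hypot(*p); print(a0,r)
n=15; st=(180-a0)/n; ds=[]
prev=p
for i in range(n):
    a=np.radians(a0+st*(i+1)); q=124*np.array([np.cos(a),np.sin(a)]); ds.append((*(q-prev),0,st)); prev=q
rows(ds,R)
```

```text
t 4.0 p [611.8 219.8 135.4] jaw -3.55 x [ 0.002  0.    -1.   ] F [-0.18  0.2  -0.46] T [ 0.  0. -0.] open 25.8 q [0.16 0.46 1.5  0.   1.18 0.22]
85.89328567964463 123.12292105177235
[-0.0, -13.5, -0.3, -0.109, -0.0, -13.6, 0.6, -0.109, -0.0, -13.6, 0.6, -0.109, -0.0, -13.6, 0.6, -0.109, -0.0, -13.6, 0.6, -0.109]
[-0.0, -13.6, 0.6, -0.109, -0.0, -13.6, 0.7, -0.109, -0.0, -13.6, 0.7, -0.109, -0.0, -13.6, 0.7, -0.109, -0.0, -13.6, 0.7, -0.109]
[-0.0, -13.6, 0.7, -0.109, -0.0, -13.6, 0.7, -0.109, -0.0, -13.6, 0.7, -0.109, -0.0, -13.6, 0.7, -0.109, -0.0, -13.6, 0.7, -0.109]
```

View pics/scene1.png

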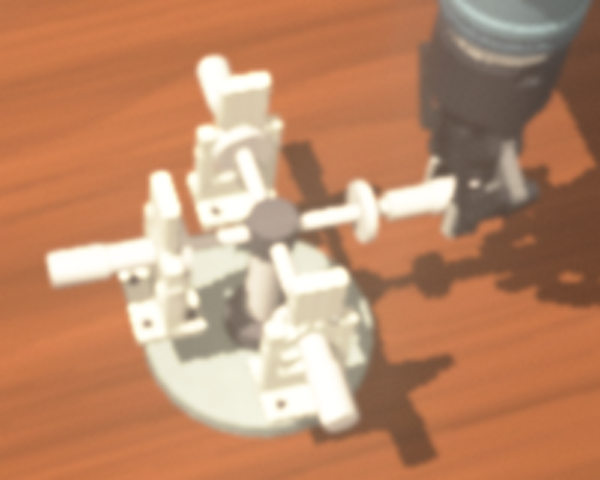

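Request:
servo_tool(targets=[0,-13.6,0,-0.109,0,-13.6,0.6,-0.109,0,-13.6,0.6,-0.109,0,-13.6,0.6,-0.109,0,-13.6,0.6,-0.109])

```text
time_s: 4.6
eef_pos: [0.5458, 0.2069, 0.135]
eef_rot: [0.607, 0.365, 0.605, -0.364]
wrist_force: [2.4, -0.5, 0.2]
opening: 0.304
```

Request:
servo_tool(targets=[0,-13.6,0.6,-0.109,0,-13.6,0.6,-0.109,0,-13.6,0.6,-0.109,0,-13.6,0.6,-0.109,0,-13.6,0.6,-0.109])

```text
time_s: 5.1
eef_pos: [0.4964, 0.1613, 0.135]
eef_rot: [0.682, 0.188, 0.681, -0.188]
wrist_force: [2.3, 0.8, -0.0]
opening: 0.307
```

Run:
```python
from plan import *
show()
for n in ["scene","top"]:
    im,d=cams.camera(n); cv2.imwrite(f"pics/{n}2f.png",im); np.save(f"{n}2.npy",d); c=im[160:320,270:470] if n=="scene" else im[140:320,200:400]
    cv2.imwrite(f"pics/{n}2.png",cv2.resize(c,None,fx=3,fy=3,interpolation=cv2.INTER_CUBIC))
```

```text
t 5.1 p [496.4 161.3 135. ] jaw 59.16 x [ 0.002  0.001 -1.   ] F [ 2.26  0.78 -0.03] T [ 0.1  -0.39 -0.03] open 26.2 q [ 0.09  0.21  1.84  0.    1.09 -0.95]
```

View pics/scene2.png

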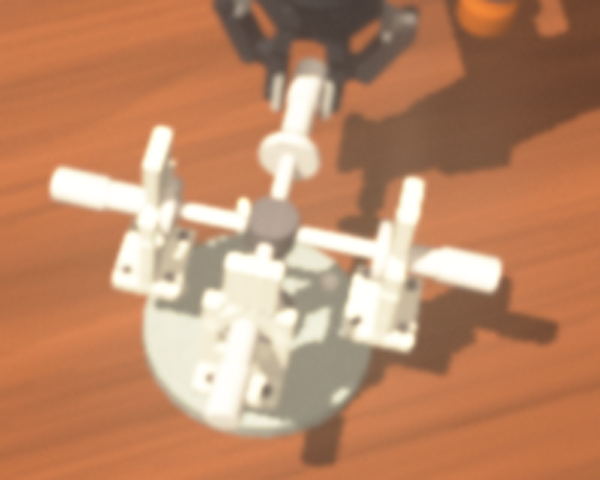

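View pics/top2.png

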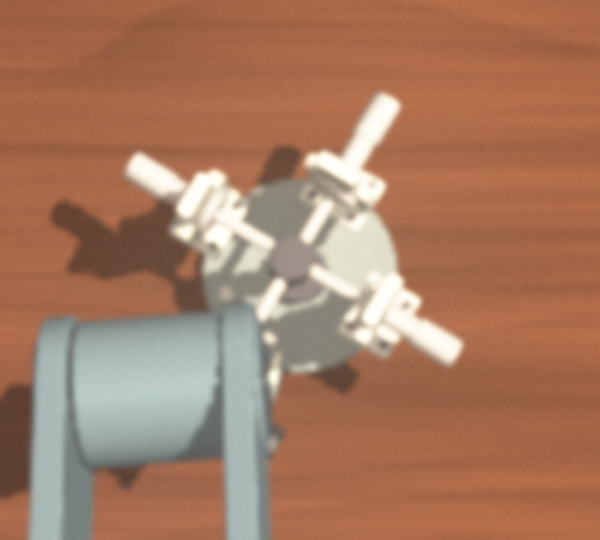

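Run:
```python
from h import *
for n,(o,f) in {"scene":((270,160),5),"top":((200,140),4)}.items():
    P=cams.camera_params(n); im=cv2.imread(f"pics/{n}2f.png"); im0=cv2.imread(f"pics/{n}0.png")
    for k,I in (("0",im0),("2",im)):
        c=cv2.resize(I[o[1]:o[1]+150,o[0]:o[0]+160],None,fx=f,fy=f,interpolation=cv2.INTER_CUBIC)
        for a in (160,170,180,190,200):
            t=np.radians(a)
            for r in (.08,.107):
                u=w2px(P,(.603+r*np.cos(t),.097+r*np.sin(t),.012)); q=tuple(int(x) for x in (u-o)*f)
                cv2.circle(c,q,3,(255,0,0) if a==180 else (0,255,0),1)
        cv2.imwrite(f"pics/ptr_{n}{k}.png",c)
```

```text
(no output)
```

View pics/ptr_scene2.png

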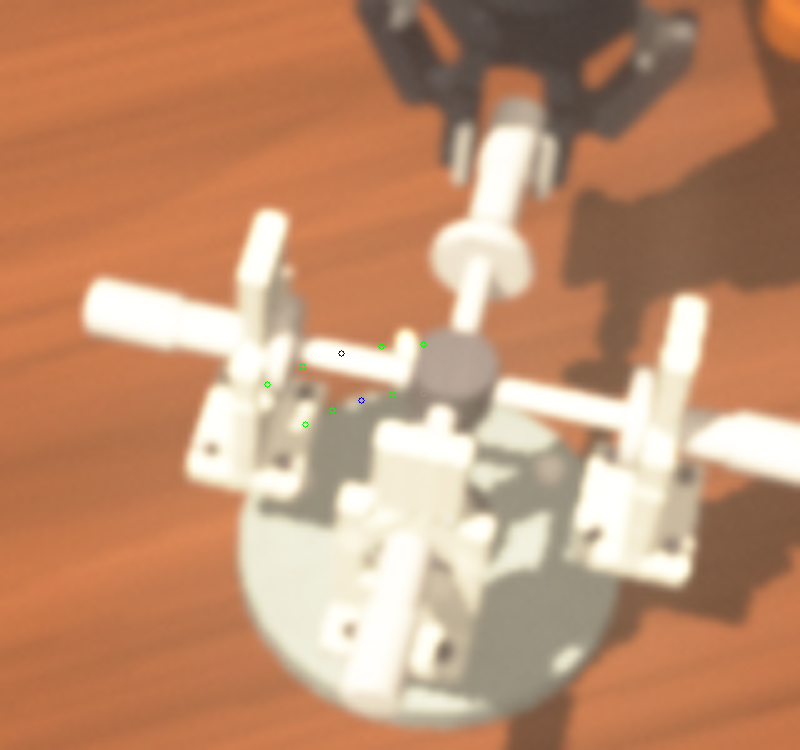

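View pics/ptr_top0.png

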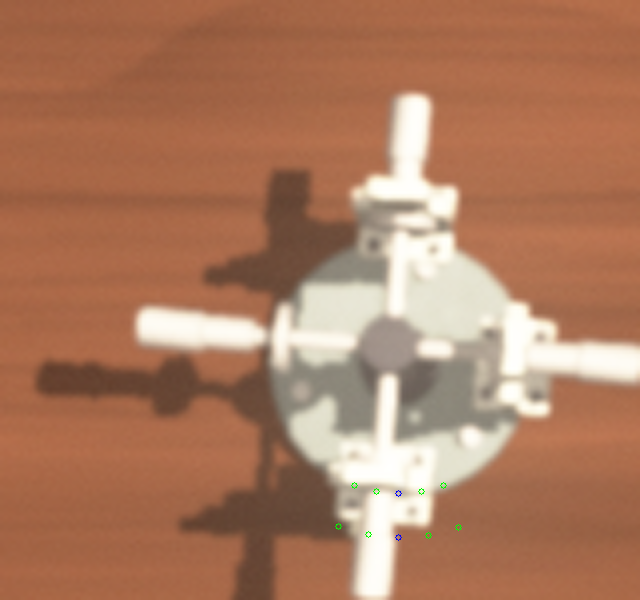

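View pics/ptr_top2.png

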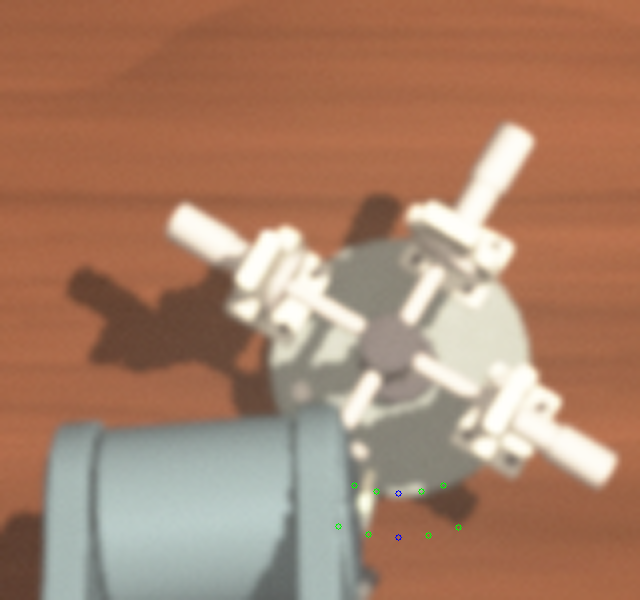

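Request:
servo_tool(targets=[0,-12.3,0.6,-0.1,0,-12.3,0.6,-0.1,0,-12.3,0.6,-0.1,0,0,0,0,0,0,0,0])

```text
time_s: 5.7
eef_pos: [0.4821, 0.1276, 0.1344]
eef_rot: [0.702, 0.087, 0.702, -0.087]
wrist_force: [0.5, -0.1, 0.1]
opening: 0.303
```

Run:
```python
from plan import *
show(); P,R,o=pose(); d=P[:2]*1000-np.array([603,97]); print(np.degrees(np.arctan2(d[1],d[0])),np.hypot(*d))
```

```text
t 5.7 p [482.1 127.6 134.4] jaw 75.81 x [ 0.  0. -1.] F [ 0.52 -0.07  0.12] T [ 0.    0.02 -0.05] open 25.9 q [ 0.02  0.16  1.9   0.    1.08 -1.3 ]
165.79508271308632 124.70658656565926
```

Request:
servo_tool(targets=[-15,0,0,0,-25,0,0,0,-30,0,0,0,-30,0,0,0,-25,0,0,0])

```text
time_s: 6.2
eef_pos: [0.4822, 0.128, 0.2611]
eef_rot: [0.702, 0.087, 0.701, -0.087]
wrist_force: [0.8, 0.3, -0.1]
opening: 0.307
```

Run:
```python
from plan import *
show(); goto((519,-314,250),22,10)
```

```text
t 6.2 p [482.2 128.  261.1] jaw 75.91 x [ 0.001  0.    -1.   ] F [ 0.82  0.25 -0.13] T [-0.04 -0.02  0.02] open 26.2 q [ 0.02  0.    1.79  0.    1.35 -1.3 ]
from [482.2 128.  261.1] 75.90902594001442 step [  3.7 -44.2  -1.1] dyaw -53.909025940014416
[1.1, -42.0, 14.3, 0.094, 1.1, -40.4, 18.2, 0.094, 1.1, -38.6, 21.9, 0.094, 1.1, -36.3, 25.4, 0.094, 1.1, -33.8, 28.7, 0.094]
[1.1, -30.9, 31.8, 0.094, 1.1, -27.8, 34.5, 0.094, 1.1, -24.5, 37.0, 0.094, 1.1, -20.9, 39.1, 0.094, 1.1, -17.1, 40.9, 0.094]
```

Request:
servo_tool(targets=[1,-42,14,0.094,1,-40,18,0.094,1,-39,22,0.094,1,-36,25,0.094,1,-34,29,0.094], fingers=42)

```text
time_s: 6.7
eef_pos: [0.5006, -0.0944, 0.2544]
eef_rot: [0.662, 0.249, 0.662, -0.249]
wrist_force: [0.2, 0.6, 0.4]
opening: 0.493
```

Request:
servo_tool(targets=[1,-31,32,0.094,1,-28,34,0.094,1,-24,37,0.094,1,-21,39,0.094,1,-17,41,0.094])

```text
time_s: 7.2
eef_pos: [0.5198, -0.3152, 0.2491]
eef_rot: [0.586, 0.396, 0.586, -0.396]
wrist_force: [0.0, 1.3, 1.4]
opening: 0.488
```

Run:
```python
from plan import *
from fit import *
show()
Ws=[]
for n,(o,f) in {"scene":((270,160),4),"top":((200,140),4)}.items():
    P=cams.camera_params(n); im,D=cams.camera(n); cv2.imwrite(f"pics/{n}3f.png",im); np.save(f"{n}3.npy",D)
    W=cloud(P,D); W[D==0]=np.nan; Ws.append(W)
    c=cv2.resize(im[o[1]:o[1]+150,o[0]:o[0]+160],None,fx=f,fy=f,interpolation=cv2.INTER_CUBIC)
    for a in (160,170,180):
            t=np.radians(a)
            for r in (.08,.107):
                u=w2px(P,(.603+r*np.cos(t),.097+r*np.sin(t),.012)); q=tuple(int(x) for x in (u-o)*f)
                cv2.circle(c,q,3,(255,0,0) if a==180 else (0,255,0),1)
    cv2.imwrite(f"pics/ptr_{n}3.png",c)
for w in ([Ws[1]],[Ws[0]]):
    c,k,p,z,A=fit(w); print(c,p,z)
    for b in branches(A,np.array([.603,.097])): print("   ",np.round(b,4), np.degrees(b[0]))
```

```text
t 7.2 p [ 519.8 -315.2  249.1] jaw 21.82 x [ 0.  0. -1.] F [0.03 1.29 1.37] T [ 0.02 -0.02 -0.05] open 41.7 q [-0.74  0.26  1.53  0.    1.35 -1.12]
[0.60266517 0.09716504] [0.60258747 0.09730515] 0.14335789706675595
    [ -0.2362 134.       0.146    0.1418] -13.53270992794463
    [1.347e+00 1.420e+02 1.457e-01 1.419e-01] 77.17709943916114
    [2.9103e+00 1.5000e+02 1.4520e-01 1.4250e-01] 166.75026934127226
    [-1.8152e+00  1.4300e+02  1.4570e-01  1.4150e-01] -104.00530868738751
[0.60405318 0.09668656] [0.60432058 0.09652957] 0.14337891850585432
    [-2.409e-01  2.540e+02  1.442e-01  1.432e-01] -13.80210898913872
    [1.3038e+00 1.9300e+02 1.4410e-01 1.4140e-01] 74.70452772650198
    [  2.9173 128.       0.143    0.1425] 167.14631375148215
    [-1.7691e+00  1.9900e+02  1.4360e-01  1.4180e-01] -101.36245557143131
```

View pics/ptr_scene3.png

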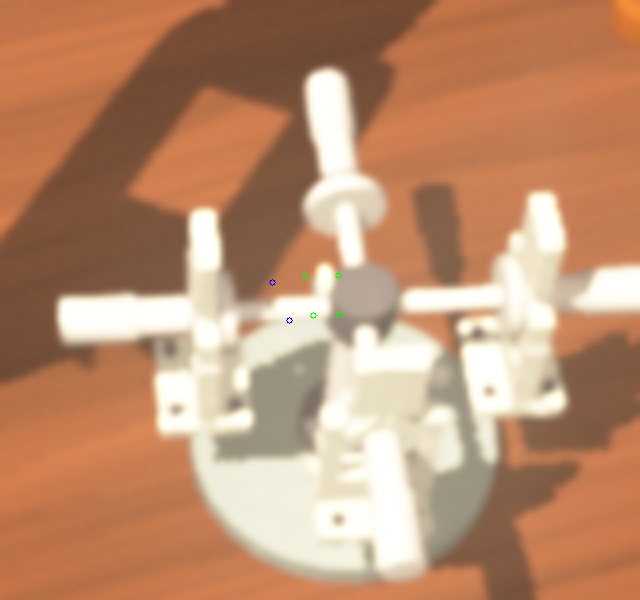

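View pics/ptr_top3.png

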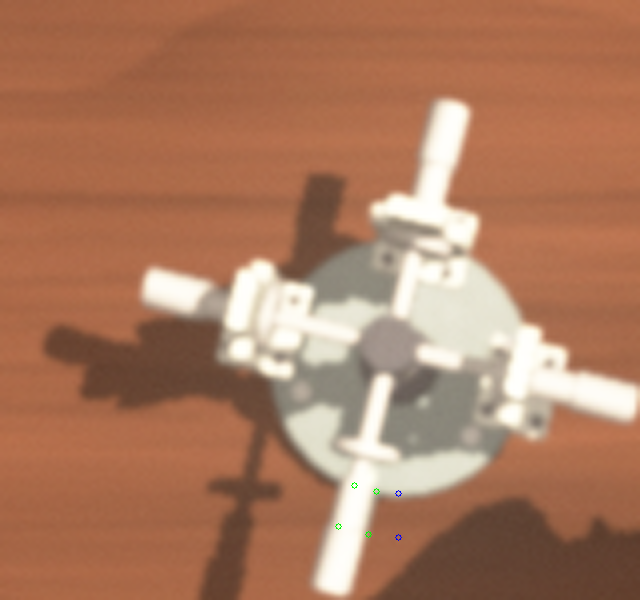

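Run:
```python
from h import *
ax=np.array([.603,.097]); t=np.radians(166.6); e=np.array([np.cos(t),np.sin(t)]); nrm=np.array([-e[1],e[0]])
for n in ("scene","top"):
    P=cams.camera_params(n); D=np.load(f"{n}3.npy"); W=cloud(P,D); W[D==0]=np.nan
    d=W[...,:2]-ax; s=d@e; l=d@nrm; z=W[...,2]; r=np.hypot(s,l); a=np.degrees(np.arctan2(d[...,1],d[...,0]))
    m=(z>.004)&(z<.02)&(r>.084)&(r<.110)
    print(n,"pointer",m.sum(),a[m].mean() if m.any() else None, np.round(np.c_[a[m],r[m]*1e3,z[m]*1e3],1)[:30].tolist())
    m=(z>.143)&(z<.156)&(abs(l)<.022)&(s>.03)&(s<.105)
    print("flange top",m.sum(),np.percentile(s[m],[0,10,50,90,100]),l[m].mean(),z[m].max())
    m=(z>.12)&(z<.156)&(abs(l)<.004)
    for lo in range(30,145,3):
        q=m&(s*1000>=lo)&(s*1000<lo+3)
        if q.any(): print(lo,int(q.sum()),round(float(z[q].max()*1000),1),round(float(np.median(z[q])*1000),1), end=" | ")
    print()
    m=(z>.125)&(z<.15)&(s>.1)&(s<.145)&(abs(l)<.02); print("knob l",l[m].mean(), s[m].max(), "mid top z",z[m].max())
```

```text
scene pointer 44 48.20331613777173 [[164.6, 107.4, 18.6], [168.1, 106.9, 12.5], [167.0, 105.9, 13.5], [164.9, 102.2, 18.0], [163.3, 105.5, 13.7], [168.1, 105.5, 10.5], [167.1, 103.8, 12.7], [168.3, 103.1, 10.1], [167.2, 101.3, 12.2], [168.5, 100.0, 10.6], [167.5, 97.8, 13.3], [166.8, 92.7, 20.0], [-177.3, 107.2, 5.2], [168.2, 101.6, 4.6], [167.7, 95.0, 13.4], [166.5, 94.1, 14.3], [168.4, 98.8, 4.7], [135.3, 92.6, 4.0], [-129.1, 106.4, 4.3], [-112.3, 103.3, 4.1], [76.7, 88.0, 4.5], [74.7, 108.8, 4.1], [65.5, 107.6, 4.1], [-96.5, 96.1, 4.0], [-91.1, 87.4, 6.5], [-87.9, 84.6, 4.6], [57.7, 108.7, 4.3], [-85.1, 86.2, 4.2], [-81.1, 84.4, 4.1], [42.3, 93.0, 4.3]]
flange top 59 [0.05554464 0.05689089 0.0584689  0.06254991 0.06426934] 0.0013467698336096586 0.15150096333946633
30 5 136.1 134.8 | 33 5 137.8 135.7 | 36 5 135.1 134.3 | 39 6 136.1 135.1 | 42 3 135.8 135.6 | 45 5 136.9 134.9 | 48 7 137.6 134.7 | 51 4 136.2 134.9 | 54 8 149.0 138.8 | 57 24 151.5 142.7 | 60 2 151.5 150.7 | 63 2 149.5 149.4 | 75 8 139.4 136.4 | 78 5 140.4 137.6 | 81 6 140.0 138.2 | 84 4 140.6 140.1 | 87 6 142.7 138.5 
[... 1295 characters left out ...]
48 5 137.8 134.7 | 51 3 139.7 135.2 | 54 6 142.0 137.2 | 57 3 154.2 151.6 | 60 6 151.4 150.8 | 63 6 152.2 137.6 | 66 4 137.3 135.2 | 69 4 140.5 137.8 | 72 5 139.5 135.8 | 75 5 138.5 136.6 | 78 5 145.2 139.9 | 81 6 141.8 139.8 | 84 4 143.9 141.9 | 87 5 143.6 141.3 | 90 5 142.3 139.4 | 93 4 144.0 141.1 | 96 4 140.2 140.0 | 99 6 143.8 141.4 | 102 4 139.6 139.0 | 105 4 144.5 139.8 | 108 6 144.4 141.0 | 111 3 142.3 141.7 | 114 5 144.1 140.9 | 117 5 144.9 143.5 | 120 5 146.6 140.5 | 123 5 145.1 140.4 | 126 5 144.3 142.3 | 129 4 141.6 140.9 | 132 4 144.9 142.4 | 135 6 145.2 143.6 | 138 4 142.8 140.4 | 141 2 142.3 141.3 | 
knob l 0.0002759892875923093 0.1422411486063764 mid top z 0.14661607069385907
```

Request:
servo_tool(targets=[30,0,-1,0,35,0,0,0,30,0,0,0,23,0,0,0,15,0,0,0])

```text
time_s: 7.8
eef_pos: [0.5185, -0.3111, 0.1139]
eef_rot: [0.586, 0.395, 0.588, -0.394]
wrist_force: [-0.4, -0.1, -0.5]
opening: 0.492
```

Run:
```python
from plan import *
show()
im,d=cams.camera("scene"); cv2.imwrite("pics/g1.png",cv2.resize(im[190:370,60:260],None,fx=3,fy=3,interpolation=cv2.INTER_CUBIC))
```

```text
t 7.8 p [ 518.5 -311.1  113.9] jaw 22.18 x [-0.002  0.002 -1.   ] F [-0.35 -0.09 -0.54] T [0.01 0.02 0.03] open 42.0 q [-0.74  0.41  1.63  0.    1.11 -1.12]
```

View pics/g1.png

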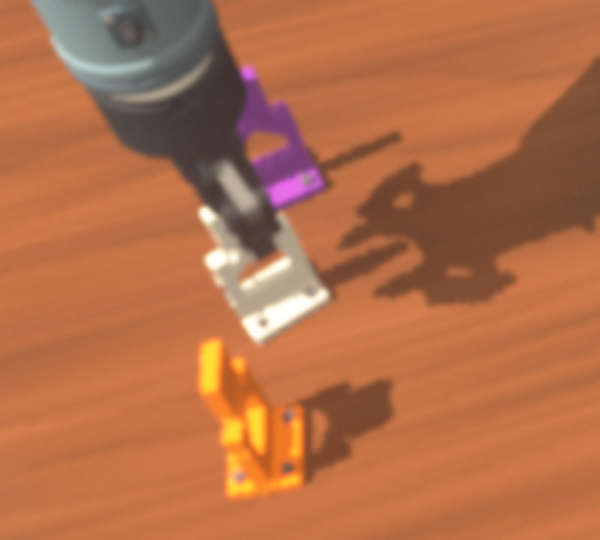

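Request:
servo_tool(targets=[0,0,0,0,0,0,0,0,0,0,0,0,0,0,0,0,0,0,0,0], fingers=0)

```text
time_s: 8.35
eef_pos: [0.5196, -0.3135, 0.1178]
eef_rot: [0.588, 0.394, 0.586, -0.394]
wrist_force: [-0.5, 0.5, 4.5]
opening: 0.106
```

Request:
servo_tool(targets=[-4,0,0,0,-10,0,0,0,-20,0,0,0,-25,0,0,0,-25,0,0,0])

```text
time_s: 8.85
eef_pos: [0.5185, -0.3127, 0.2012]
eef_rot: [0.587, 0.394, 0.587, -0.394]
wrist_force: [-0.1, 0.2, -2.3]
opening: 0.107
```

Run:
```python
from plan import *
show()
```

```text
t 8.85 p [ 518.5 -312.7  201.2] jaw 22.22 x [-0.001  0.001 -1.   ] F [-0.14  0.18 -2.32] T [ 0.05 -0.02  0.02] open 9.1 q [-0.74  0.3   1.58 -0.    1.27 -1.13]
```

Run:
```python
from plan import *
p,R,o=pose()
tot=np.array([413,142,250])-p*1000; print(tot)
dz=[30,19,0,0,0,0,0,0,0,0,0,0]; f=np.array([.5,.9,1,1,1,1,1,1,1,1,1,.5]); f/=f.sum()
f=np.array([.25,.7,1,1,1,1,1,1,1,1,.8,.5]); f/=f.sum()
rows([(tot[0]*k,tot[1]*k,dz[i],-35.6*k) for i,k in enumerate(f)]+[(0,0,0,0)]*3,R)
```

```text
[-105.51784586  454.72888739   48.76454284]
[-30.0, 1.8, -11.3, 0.015, -19.0, 4.6, -31.6, 0.042, 0.0, 4.7, -45.3, 0.061, 0.0, 1.9, -45.5, 0.061, 0.0, -0.9, -45.5, 0.061]
[0.0, -3.6, -45.4, 0.061, 0.0, -6.4, -45.1, 0.061, 0.0, -9.1, -44.6, 0.061, 0.0, -11.8, -44.0, 0.061, 0.0, -14.5, -43.2, 0.061]
[0.0, -13.7, -33.8, 0.048, 0.0, -9.6, -20.7, 0.03, 0.0, 0.0, 0.0, -0.0, 0.0, 0.0, 0.0, -0.0, 0.0, 0.0, 0.0, -0.0]
```

Request:
servo_tool(targets=[-30,2,-11,0.015,-19,5,-32,0.042,0,5,-45,0.061,0,2,-46,0.061,0,-1,-46,0.061])

```text
time_s: 9.35
eef_pos: [0.478, -0.1351, 0.2499]
eef_rot: [0.535, 0.463, 0.535, -0.462]
wrist_force: [1.1, -0.2, -0.8]
opening: 0.108
```

Request:
servo_tool(targets=[0,-4,-45,0.061,0,-6,-45,0.061,0,-9,-45,0.061,0,-12,-44,0.061,0,-14,-43,0.061])

```text
time_s: 9.85
eef_pos: [0.427, 0.0865, 0.2499]
eef_rot: [0.459, 0.539, 0.458, -0.538]
wrist_force: [2.0, -0.3, -0.9]
opening: 0.104
```

Request:
servo_tool(targets=[0,-14,-34,0.048,0,-10,-21,0.03,0,0,0,0,0,0,0,0,0,0,0,0])

```text
time_s: 10.35
eef_pos: [0.4141, 0.1426, 0.2495]
eef_rot: [-0.438, -0.555, -0.438, 0.555]
wrist_force: [0.3, -0.4, -2.3]
opening: 0.105
```

Run:
```python
from plan import *
show(); goto((413.3,142.2,198.5),-13.4,5)
```

```text
t 10.35 p [414.1 142.6 249.5] jaw -13.49 x [ 0. -0. -1.] F [ 0.34 -0.41 -2.3 ] T [-0.02  0.04  0.01] open 9.0 q [ 0.06 -0.13  1.94 -0.    1.33  0.3 ]
from [414.1 142.6 249.5] -13.48566705021067 step [ -0.2  -0.1 -10.2] dyaw 0.08566705021067378
[10.2, -0.1, 0.1, -0.0, 10.2, -0.1, 0.1, -0.0, 10.2, -0.1, 0.1, -0.0, 10.2, -0.1, 0.1, -0.0, 10.2, -0.1, 0.1, -0.0]
```

Request:
servo_tool(targets=[12,0,0,0,15,0,0,0,14,0,0,0,10,0,0,0,0,0,0,0])

```text
time_s: 10.85
eef_pos: [0.4127, 0.1426, 0.1963]
eef_rot: [-0.437, -0.554, -0.438, 0.557]
wrist_force: [-0.2, 0.8, -2.3]
opening: 0.102
```

Run:
```python
from plan import *
show()
p0,R0,o=pose()
for n,(o,f) in {"scene":((270,120),4),"top":((240,180),4)}.items():
    im,d=cams.camera(n); np.save(f"{n}4.npy",d); cv2.imwrite(f"pics/{n}4f.png",im)
    c=im[o[1]:o[1]+140,o[0]:o[0]+160]; cv2.imwrite(f"pics/{n}4.png",cv2.resize(c,None,fx=f,fy=f,interpolation=cv2.INTER_CUBIC))
```

```text
t 10.85 p [412.7 142.6 196.3] jaw -13.53 x [-0.004 -0.    -1.   ] F [-0.19  0.85 -2.29] T [ 0.03 -0.    0.03] open 8.7 q [ 0.06 -0.07  2.   -0.    1.22  0.3 ]
```

View pics/scene4.png

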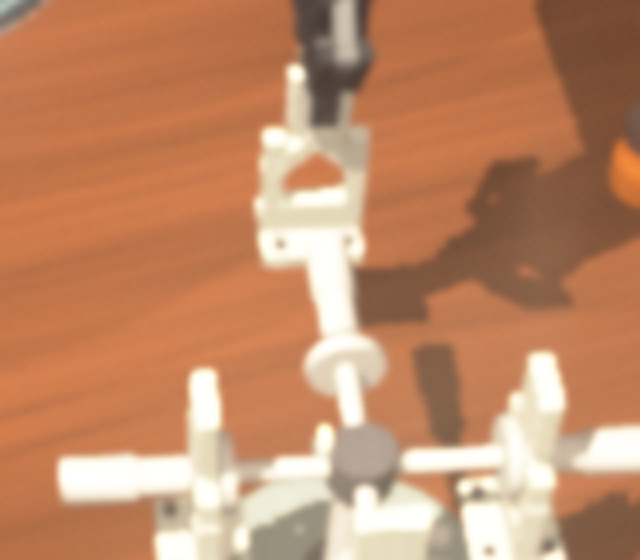

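View pics/top4.png

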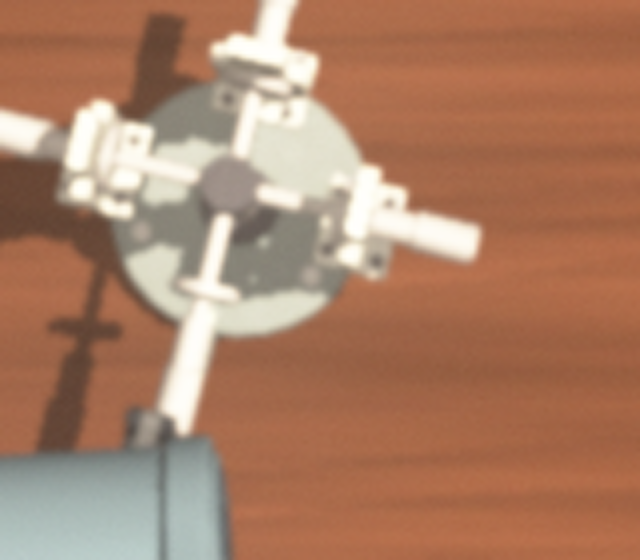

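```bash
cat > meas.py <<'E'
from h import *
def meas(D,n="scene",th=166.6,lo=.165,hi=.235,ax=(.603,.097)):
    P=cams.camera_params(n); W=cloud(P,D); W[D==0]=np.nan
    im=cams  # unused
    t=np.radians(th); e=np.array([np.cos(t),np.sin(t)]); nrm=np.array([-e[1],e[0]])
    d=W[...,:2]-np.array(ax); return d@e,d@nrm,W[...,2]
E
python3 - <<'E'
from meas import *
from plan import pose
im=cv2.imread("pics/scene4f.png").astype(int)
s,l,z=meas(np.load("scene4.npy"))
bright=im[...,0]>120
box=np.zeros_like(bright); box[130:195,325:370]=True
k=bright&box&(s>.16)&(s<.24)
for zl,zh in [(.078,.1),(.100,.11),(.11,.12),(.12,.13),(.13,.14),(.14,.15),(.15,.16),(.16,.17),(.17,.18),(.18,.2),(.2,.22)]:
    m=k&(z>zl)&(z<zh)
    if m.sum()>3: print(zl,m.sum(),"s",np.percentile(s[m]*1e3,[5,50,95]).round(1),"l",(l[m].min()*1e3).round(1),(l[m].max()*1e3).round(1),"mid",round((l[m].min()+l[m].max())*500,1))
m=k&(s>.165)&(s<.188)&(z<.11); print("foot top z",np.median(z[m]),m.sum(), l[m].min(),l[m].max())
p,R,o=pose(); 
t=np.radians(166.6); d=p[:2]-np.array([.603,.097]); print("tcp s,l",d@[np.cos(t),np.sin(t)],d@[-np.sin(t),np.cos(t)],p[2])
# eye hole: dark/orange pixels inside
E
```

```text
0.078 225 s [174.  188.  193.8] l -26.4 27.6 mid 0.6
0.1 84 s [189.1 191.2 199.6] l -25.5 27.5 mid 1.0
0.11 89 s [189.6 192.4 199.7] l -26.6 27.4 mid 0.4
0.12 33 s [189.  191.2 197.1] l -25.9 27.5 mid 0.8
0.13 43 s [188.8 190.6 195.2] l -27.6 28.2 mid 0.3
0.14 73 s [188.3 190.8 193.3] l -26.5 26.5 mid 0.0
0.15 111 s [189.4 191.8 198.7] l -26.1 27.0 mid 0.5
0.16 35 s [188.8 190.9 196.3] l -14.3 16.6 mid 1.1
0.17 30 s [183.3 187.5 192.5] l -13.6 16.7 mid 1.6
0.18 54 s [178.4 189.3 192.8] l -15.1 16.6 mid 0.8
0.2 15 s [170.  186.2 199.8] l 11.2 16.6 mid 13.9
foot top z 0.08810405284181008 114 -0.02608622603473152 0.02758456945248437
tcp s,l 0.1945283082838741 -0.000878856099630359 0.1981653471560105
```

Request:
servo_tool(targets=[-1,6,0,0,0,12,0,0,0,12,0,0,0,8,0,0,0,2,0,0])

```text
time_s: 11.45
eef_pos: [0.4541, 0.1336, 0.1994]
eef_rot: [0.438, 0.555, 0.438, -0.555]
wrist_force: [0.0, 0.5, -2.4]
opening: 0.108
```

Request:
servo_tool(targets=[0,5,0,0,0,5,0,0,0,5,0,0,0,4,0,0,0,1,0,0])

```text
time_s: 11.95
eef_pos: [0.4727, 0.1292, 0.1994]
eef_rot: [0.438, 0.555, 0.438, -0.555]
wrist_force: [-0.6, -0.4, -1.5]
opening: 0.106
```

```bash
cat > st.py <<'E'
from plan import *
import sys
def st():
    show(); p,R,o=pose(); t=np.radians(166.6); d=p[:2]-np.array([.603,.097]); print("tcp s,l,z",np.round([d@[np.cos(t),np.sin(t)]*1e3,d@[-np.sin(t),np.cos(t)]*1e3,p[2]*1e3],1),"F tool",R.inv().apply(o["wrist_force"]).round(2))
if __name__=="__main__":
    st()
    if len(sys.argv)>1:
        for n,(o,f) in {"scene":((270,120),4),"top":((240,180),4)}.items():
            if n not in sys.argv[2:]: continue
            im,d=cams.camera(n); np.save(f"{n}{sys.argv[1]}.npy",d); cv2.imwrite(f"pics/{n}{sys.argv[1]}f.png",im)
            c=im[o[1]:o[1]+140,o[0]:o[0]+160]; cv2.imwrite(f"pics/{n}{sys.argv[1]}.png",cv2.resize(c,None,fx=f,fy=f,interpolation=cv2.INTER_CUBIC))
E
python3 st.py 5 scene
```

```text
t 11.95 p [472.7 129.2 199.4] jaw -13.47 x [ 0. -0. -1.] F [-0.55 -0.43 -1.45] T [ 0.01  0.02 -0.03] open 9.1 q [ 0.02  0.05  1.87 -0.    1.22  0.26]
tcp s,l,z [134.3  -1.2 199.4] F tool [ 1.45 -0.44  0.54]
```

View pics/scene5.png

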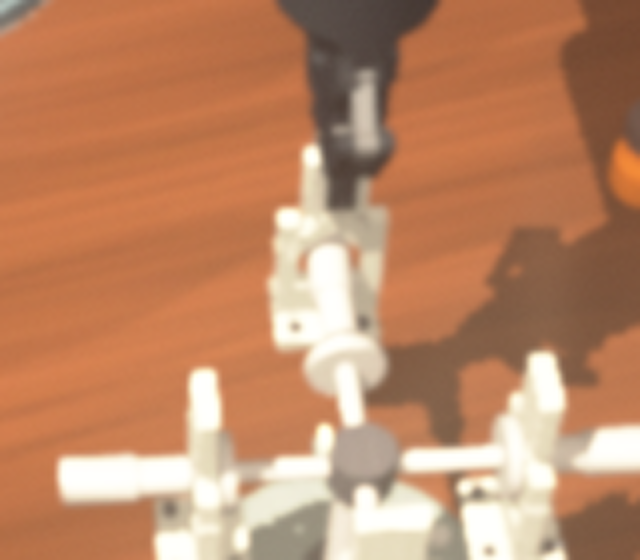

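Request:
servo_tool(targets=[0,5,0,0,0,9,0,0,0,9,0,0,0,5,0,0,0,2,0,0])

```text
time_s: 12.5
eef_pos: [0.5021, 0.1221, 0.1992]
eef_rot: [0.438, 0.555, 0.438, -0.555]
wrist_force: [0.1, -1.1, -2.0]
opening: 0.108
```

Request:
servo_tool(targets=[0,5,0,0,0,8,0,0,0,7,0,0,0,4,0,0,0,1,0,0])

```text
time_s: 13.0
eef_pos: [0.5262, 0.1163, 0.1993]
eef_rot: [0.438, 0.555, 0.438, -0.555]
wrist_force: [-0.5, -0.3, -2.1]
opening: 0.106
```

```bash
python3 st.py 6 scene top
```

```text
t 13.0 p [526.2 116.3 199.3] jaw -13.48 x [ 0.  0. -1.] F [-0.54 -0.32 -2.09] T [ 0.01 -0.    0.02] open 9.0 q [-0.    0.16  1.75  0.    1.23  0.23]
tcp s,l,z [ 79.1  -1.  199.3] F tool [ 2.09 -0.46  0.44]
```

View pics/scene6.png

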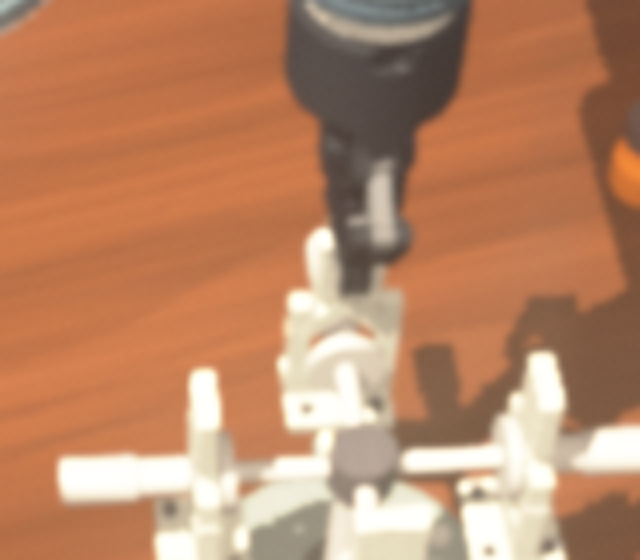

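View pics/top6.png

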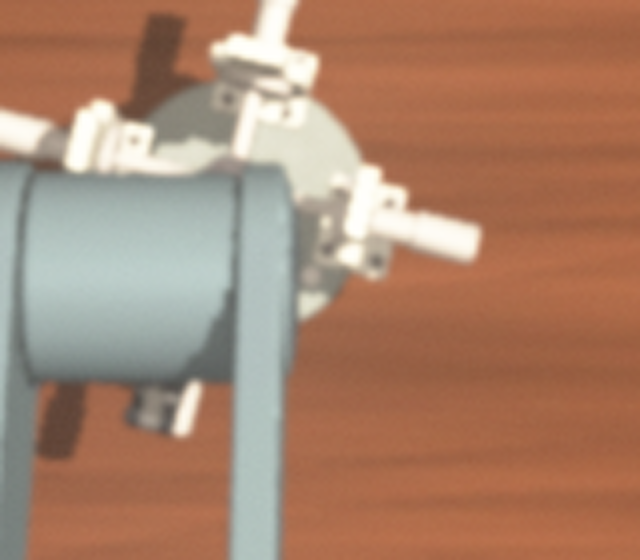

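Request:
servo_tool(targets=[0,1,0,0,0,1,0,0,0,1,0,0,0,1,0,0,0,1,0,0])

```text
time_s: 13.6
eef_pos: [0.5306, 0.1154, 0.1993]
eef_rot: [0.438, 0.555, 0.438, -0.555]
wrist_force: [0.1, -0.6, -1.6]
opening: 0.102
```

Request:
servo_tool(targets=[0,0.5,0,0,0,0.5,0,0,0,0.5,0,0,0,0.5,0,0,0,0,0,0])

```text
time_s: 14.1
eef_pos: [0.5326, 0.1149, 0.1993]
eef_rot: [0.438, 0.555, 0.438, -0.555]
wrist_force: [0.3, -0.8, -1.5]
opening: 0.105
```

```bash
python3 st.py
```

```text
t 14.1 p [532.6 114.9 199.3] jaw -13.47 x [ 0.  0. -1.] F [ 0.26 -0.79 -1.53] T [-0.03 -0.01 -0.01] open 8.9 q [-0.01  0.17  1.74  0.    1.23  0.23]
tcp s,l,z [ 72.7  -1.1 199.3] F tool [1.53 0.43 0.71]
```

Request:
servo_tool(targets=[0,0.5,0,0,0,0.5,0,0,0,0,0,0,0,0,0,0,0,0,0,0])

```text
time_s: 14.6
eef_pos: [0.5334, 0.1147, 0.1993]
eef_rot: [-0.438, -0.555, -0.438, 0.555]
wrist_force: [0.4, 0.3, -1.7]
opening: 0.104
```

Request:
servo_tool(targets=[0,0.5,0,0,0,0.5,0,0,0,0,0,0,0,0,0,0,0,0,0,0])

```text
time_s: 15.1
eef_pos: [0.5344, 0.1144, 0.1993]
eef_rot: [-0.438, -0.555, -0.438, 0.555]
wrist_force: [-1.0, -0.3, -1.8]
opening: 0.103
```

```bash
python3 st.py
```

```text
t 15.1 p [534.4 114.4 199.3] jaw -13.47 x [-0. -0. -1.] F [-0.99 -0.34 -1.79] T [ 0.03 -0.01  0.02] open 8.8 q [-0.01  0.18  1.73 -0.    1.23  0.23]
tcp s,l,z [ 70.7  -1.1 199.3] F tool [ 1.79 -0.88  0.56]
```

Request:
servo_tool(targets=[0,0.5,0,0,0,0.5,0,0,0,0,0,0,0,0,0,0,0,0,0,0])

```text
time_s: 15.6
eef_pos: [0.5354, 0.1142, 0.1993]
eef_rot: [-0.438, -0.555, -0.438, 0.555]
wrist_force: [0.9, -0.2, -2.5]
opening: 0.105
```

```bash
python3 st.py
```

```text
t 15.6 p [535.4 114.2 199.3] jaw -13.46 x [-0. -0. -1.] F [ 0.89 -0.21 -2.47] T [-0.04  0.02 -0.01] open 8.9 q [-0.01  0.18  1.73 -0.    1.23  0.23]
tcp s,l,z [ 69.7  -1.1 199.3] F tool [ 2.47  0.92 -0.01]
```

Request:
servo_tool(targets=[0,0.4,0,0,0,0.4,0,0,0,0,0,0,0,0,0,0,0,0,0,0])

```text
time_s: 16.1
eef_pos: [0.5362, 0.114, 0.1993]
eef_rot: [0.438, 0.555, 0.438, -0.555]
wrist_force: [-0.3, 0.3, -1.5]
opening: 0.108
```

```bash
python3 st.py
```

```text
t 16.1 p [536.2 114.  199.3] jaw -13.47 x [ 0.  0. -1.] F [-0.27  0.32 -1.55] T [ 0.05 -0.03  0.  ] open 9.2 q [-0.01  0.18  1.73  0.    1.23  0.23]
tcp s,l,z [ 68.9  -1.1 199.3] F tool [ 1.55 -0.33 -0.25]
```

Request:
servo_tool(targets=[0,0.4,0,0,0,0.4,0,0,0,0,0,0,0,0,0,0,0,0,0,0])

```text
time_s: 16.6
eef_pos: [0.5366, 0.1139, 0.1992]
eef_rot: [-0.438, -0.555, -0.438, 0.555]
wrist_force: [-3.5, -0.2, 0.7]
opening: 0.101
```

```bash
python3 st.py
```

```text
t 16.6 p [536.6 113.9 199.2] jaw -13.46 x [-0.001  0.    -1.   ] F [-3.45 -0.17  0.72] T [0.21 0.76 0.02] open 8.6 q [-0.01  0.18  1.73  0.    1.23  0.23]
tcp s,l,z [ 68.6  -1.1 199.2] F tool [-0.71 -3.32  0.97]
```

Request:
servo_tool(targets=[0,0.4,0,0,0,0.4,0,0,0,0,0,0,0,0,0,0,0,0,0,0])

```text
time_s: 17.1
eef_pos: [0.5368, 0.1139, 0.1992]
eef_rot: [-0.437, -0.554, -0.439, 0.556]
wrist_force: [-6.3, 0.5, 2.6]
opening: 0.104
```

```bash
python3 st.py 7 scene
```

```text
t 17.1 p [536.8 113.9 199.2] jaw -13.45 x [-0.002  0.    -1.   ] F [-6.29  0.49  2.64] T [0.27 1.38 0.03] open 8.9 q [-0.01  0.18  1.73  0.    1.24  0.23]
tcp s,l,z [ 68.3  -1.1 199.2] F tool [-2.62 -6.24  0.99]
```

View pics/scene7.png

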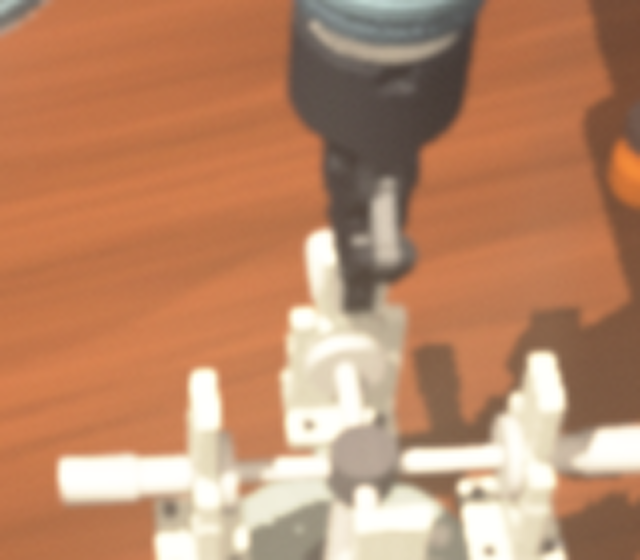

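Request:
servo_tool(targets=[0,-1,0,0,0,-1,0,0,0,-0.5,0,0,0,0,0,0,0,0,0,0])

```text
time_s: 17.65
eef_pos: [0.5357, 0.1141, 0.1994]
eef_rot: [0.438, 0.555, 0.438, -0.555]
wrist_force: [0.1, 0.9, -1.4]
opening: 0.107
```

Request:
servo_tool(targets=[1,0,0,0,2,0,0,0,2,0,0,0,1,0,0,0,0,0,0,0])

```text
time_s: 18.15
eef_pos: [0.5351, 0.1142, 0.1929]
eef_rot: [-0.438, -0.555, -0.438, 0.555]
wrist_force: [0.7, 0.1, -0.9]
opening: 0.109
```

```bash
python3 st.py
```

```text
t 18.15 p [535.1 114.2 192.9] jaw -13.46 x [-0.001  0.    -1.   ] F [ 0.72  0.08 -0.89] T [-0.06  0.02  0.03] open 9.3 q [-0.01  0.19  1.74  0.    1.22  0.23]
tcp s,l,z [ 70.   -1.1 192.9] F tool [ 0.89  0.68 -0.25]
```

Request:
servo_tool(targets=[1,-0.5,0,0,1,0,0,0,0,0,0,0,0,0,0,0,0,0,0,0])

```text
time_s: 18.65
eef_pos: [0.5349, 0.1143, 0.1914]
eef_rot: [0.438, 0.555, 0.438, -0.555]
wrist_force: [-0.4, 1.1, -1.7]
opening: 0.104
```

```bash
python3 st.py
```

```text
t 18.65 p [534.9 114.3 191.4] jaw -13.47 x [ 0.  0. -1.] F [-0.44  1.1  -1.67] T [-0.04 -0.01  0.01] open 8.9 q [-0.01  0.19  1.74  0.    1.22  0.23]
tcp s,l,z [ 70.3  -1.1 191.4] F tool [ 1.67 -0.68 -0.96]
```

Request:
servo_tool(targets=[0.7,0,0,0,0.7,0,0,0,0,0,0,0,0,0,0,0,0,0,0,0])

```text
time_s: 19.15
eef_pos: [0.5348, 0.1144, 0.1899]
eef_rot: [-0.438, -0.555, -0.438, 0.555]
wrist_force: [-0.2, 0.3, -1.5]
opening: 0.104
```

```bash
python3 st.py
```

```text
t 19.15 p [534.8 114.4 189.9] jaw -13.46 x [-0.  0. -1.] F [-0.19  0.25 -1.5 ] T [ 0.06 -0.01  0.02] open 8.9 q [-0.01  0.19  1.74  0.    1.21  0.23]
tcp s,l,z [ 70.3  -1.1 189.9] F tool [ 1.5  -0.25 -0.2 ]
```

Request:
servo_tool(targets=[0.5,0,0,0,0.5,0,0,0,0,0,0,0,0,0,0,0,0,0,0,0])

```text
time_s: 19.65
eef_pos: [0.5348, 0.1144, 0.1889]
eef_rot: [0.438, 0.555, 0.438, -0.555]
wrist_force: [-0.5, 0.6, -1.5]
opening: 0.106
```

```bash
python3 st.py
```

```text
t 19.65 p [534.8 114.4 188.9] jaw -13.46 x [ 0.  0. -1.] F [-0.54  0.55 -1.48] T [-0.02 -0.    0.01] open 9.1 q [-0.01  0.19  1.74  0.    1.21  0.23]
tcp s,l,z [ 70.3  -1.1 188.9] F tool [ 1.48 -0.66 -0.41]
```

Request:
servo_tool(targets=[0.5,0,0,0,0.5,0,0,0,0,0,0,0,0,0,0,0,0,0,0,0])

```text
time_s: 20.15
eef_pos: [0.5348, 0.1144, 0.1879]
eef_rot: [-0.438, -0.555, -0.438, 0.555]
wrist_force: [-0.8, 0.5, -2.0]
opening: 0.105
```

```bash
python3 st.py
```

```text
t 20.15 p [534.8 114.4 187.9] jaw -13.46 x [-0.  0. -1.] F [-0.82  0.54 -1.97] T [ 0.   -0.02  0.01] open 9.0 q [-0.01  0.19  1.74  0.    1.21  0.23]
tcp s,l,z [ 70.3  -1.1 187.9] F tool [ 1.97 -0.93 -0.34]
```

Request:
servo_tool(targets=[0.5,0,0,0,0.5,0,0,0,0,0,0,0,0,0,0,0,0,0,0,0])

```text
time_s: 20.65
eef_pos: [0.5348, 0.1143, 0.1869]
eef_rot: [-0.438, -0.555, -0.438, 0.555]
wrist_force: [0.4, -0.2, -1.6]
opening: 0.106
```

```bash
python3 st.py
```

```text
t 20.65 p [534.8 114.3 186.9] jaw -13.46 x [-0. -0. -1.] F [ 0.42 -0.2  -1.61] T [ 0.04 -0.03  0.04] open 9.1 q [-0.01  0.19  1.74 -0.    1.21  0.23]
tcp s,l,z [ 70.3  -1.1 186.9] F tool [1.61 0.46 0.09]
```

Request:
servo_tool(targets=[0.5,0,0,0,0.5,0,0,0,0,0,0,0,0,0,0,0,0,0,0,0])

```text
time_s: 21.15
eef_pos: [0.5348, 0.1143, 0.1859]
eef_rot: [-0.438, -0.555, -0.438, 0.555]
wrist_force: [0.1, 0.4, -1.2]
opening: 0.104
```

```bash
python3 st.py
```

```text
t 21.15 p [534.8 114.3 185.9] jaw -13.46 x [-0. -0. -1.] F [ 0.07  0.35 -1.19] T [-0.   -0.   -0.05] open 8.9 q [-0.01  0.19  1.74 -0.    1.21  0.23]
tcp s,l,z [ 70.3  -1.1 185.9] F tool [ 1.19 -0.01 -0.36]
```

Request:
servo_tool(targets=[0.5,0,0,0,0.5,0,0,0,0,0,0,0,0,0,0,0,0,0,0,0])

```text
time_s: 21.65
eef_pos: [0.5349, 0.1143, 0.1849]
eef_rot: [-0.438, -0.555, -0.438, 0.555]
wrist_force: [0.5, 0.8, -2.4]
opening: 0.104
```

```bash
python3 st.py
```

```text
t 21.65 p [534.9 114.3 184.9] jaw -13.47 x [ 0. -0. -1.] F [ 0.46  0.78 -2.38] T [ 0.01 -0.01 -0.01] open 8.8 q [-0.01  0.19  1.74 -0.    1.2   0.23]
tcp s,l,z [ 70.3  -1.1 184.9] F tool [ 2.38  0.26 -0.87]
```

Request:
servo_tool(targets=[0.4,0,0,0,0.4,0,0,0,0,0,0,0,0,0,0,0,0,0,0,0])

```text
time_s: 22.15
eef_pos: [0.5348, 0.1144, 0.1841]
eef_rot: [0.438, 0.555, 0.438, -0.555]
wrist_force: [-0.4, -0.1, -1.8]
opening: 0.111
```

```bash
python3 st.py
```

```text
t 22.15 p [534.8 114.4 184.1] jaw -13.46 x [-0.  0. -1.] F [-0.35 -0.13 -1.76] T [ 0.02 -0.03  0.04] open 9.5 q [-0.01  0.2   1.74  0.    1.2   0.23]
tcp s,l,z [ 70.3  -1.1 184.1] F tool [ 1.76 -0.31  0.21]
```

Request:
servo_tool(targets=[0.4,0,0,0,0.4,0,0,0,0,0,0,0,0,0,0,0,0,0,0,0])

```text
time_s: 22.65
eef_pos: [0.5349, 0.1143, 0.1833]
eef_rot: [-0.438, -0.555, -0.438, 0.555]
wrist_force: [0.2, -0.6, -1.3]
opening: 0.106
```

```bash
python3 st.py 8 scene
```

```text
t 22.65 p [534.9 114.3 183.3] jaw -13.46 x [ 0. -0. -1.] F [ 0.16 -0.56 -1.28] T [-0.05 -0.05  0.02] open 9.0 q [-0.01  0.2   1.74 -0.    1.2   0.23]
tcp s,l,z [ 70.3  -1.  183.3] F tool [1.28 0.28 0.51]
```

View pics/scene8.png

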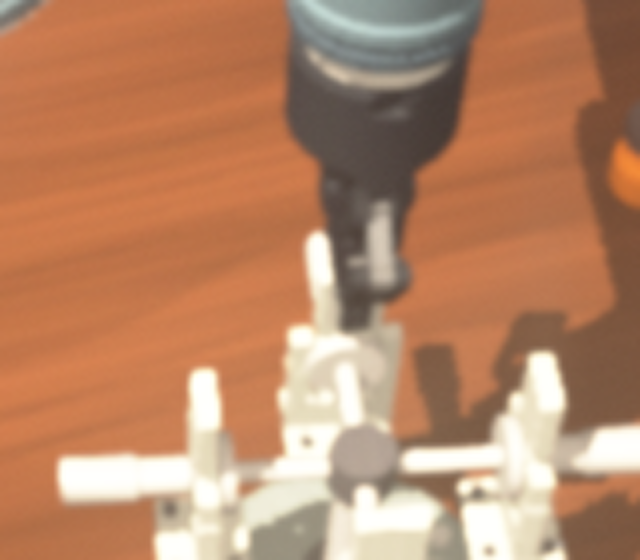

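Request:
servo_tool(targets=[0.4,0,0,0,0.4,0,0,0,0,0,0,0,0,0,0,0,0,0,0,0])

```text
time_s: 23.2
eef_pos: [0.535, 0.1142, 0.1829]
eef_rot: [0.438, 0.555, 0.438, -0.555]
wrist_force: [-2.5, -1.1, 4.6]
opening: 0.103
```

```bash
python3 st.py
```

```text
t 23.2 p [535.  114.2 182.9] jaw -13.47 x [ 0. -0. -1.] F [-2.49 -1.11  4.63] T [-0.33  0.45  0.02] open 8.8 q [-0.01  0.2   1.75 -0.    1.2   0.23]
tcp s,l,z [ 70.2  -1.  182.9] F tool [-4.63 -2.16  1.66]
```

Request:
servo_tool(targets=[0.4,0,0,0,0.4,0,0,0,0,0,0,0,0,0,0,0,0,0,0,0])

```text
time_s: 23.7
eef_pos: [0.5351, 0.1142, 0.1827]
eef_rot: [0.438, 0.555, 0.438, -0.555]
wrist_force: [-4.3, -2.3, 8.9]
opening: 0.104
```

```bash
python3 st.py
```

```text
t 23.7 p [535.1 114.2 182.7] jaw -13.46 x [ 0.001 -0.    -1.   ] F [-4.3  -2.25  8.93] T [-0.44  0.82  0.03] open 8.9 q [-0.01  0.2   1.75 -0.    1.2   0.23]
tcp s,l,z [ 70.   -1.  182.7] F tool [-8.94 -3.65  3.19]
```

Request:
servo_tool(targets=[-0.5,0,0,0,-0.4,0,0,0,0,0,0,0,0,0,0,0,0,0,0,0])

```text
time_s: 24.2
eef_pos: [0.535, 0.1142, 0.1828]
eef_rot: [0.438, 0.555, 0.438, -0.555]
wrist_force: [-2.4, -2.9, 6.0]
opening: 0.105
```

Request:
servo_tool(targets=[0,0,0,0,0,0,0,0,0,0,0,0,0,0,0,0,0,0,0,0], fingers=34)

```text
time_s: 24.7
eef_pos: [0.5348, 0.1145, 0.1824]
eef_rot: [-0.438, -0.555, -0.438, 0.555]
wrist_force: [-0.2, -0.6, 0.6]
opening: 0.4
```

```bash
python3 st.py 9 scene
```

```text
t 24.7 p [534.8 114.5 182.4] jaw -13.46 x [-0.  0. -1.] F [-0.2  -0.58  0.56] T [ 0.01 -0.    0.02] open 34.1 q [-0.01  0.2   1.75  0.    1.2   0.23]
tcp s,l,z [ 70.4  -1.2 182.4] F tool [-0.56 -0.06  0.61]
```

View pics/scene9.png

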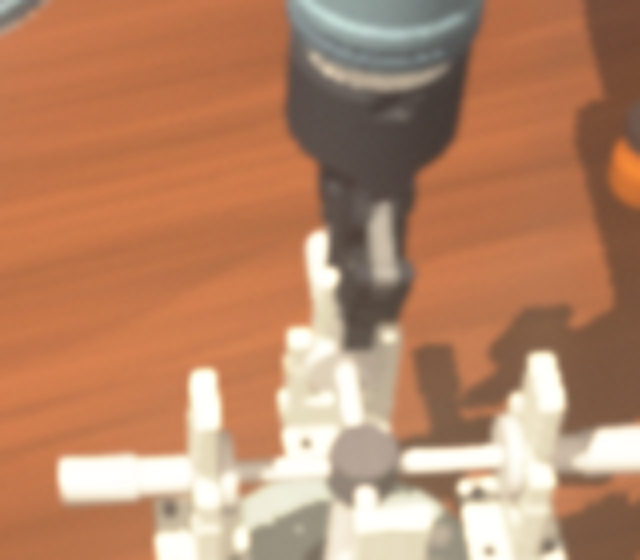

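Released with no residual force. Next I retreat straight up, then away.

Request:
servo_tool(targets=[-5,0,0,0,-12,0,0,0,-20,0,0,0,-25,0,0,0,-25,0,0,0])

```text
time_s: 25.25
eef_pos: [0.5349, 0.1144, 0.2715]
eef_rot: [0.438, 0.555, 0.438, -0.555]
wrist_force: [0.1, -0.4, 0.6]
opening: 0.397
```

Request:
servo_tool(targets=[-20,-20,20,0,0,-35,35,0,0,-35,35,0,0,-35,35,0,0,-20,20,0])

```text
time_s: 25.75
eef_pos: [0.3578, 0.0064, 0.2903]
eef_rot: [0.438, 0.555, 0.437, -0.555]
wrist_force: [0.9, 0.3, 0.1]
opening: 0.399
```

```bash
python3 st.py 10 scene top
python3 - <<'E'
from h import *
for n in ("scene","top"):
    im=cv2.imread(f"pics/{n}10f.png"); print(n)
E
```

```text
t 25.75 p [357.8   6.4 290.3] jaw -13.48 x [ 0.001 -0.001 -1.   ] F [0.85 0.31 0.09] T [ 0.02  0.   -0.03] open 34.1 q [-0.32 -0.39  2.06 -0.    1.47 -0.08]
tcp s,l,z [217.5 145.  290.3] F tool [-0.09  0.75 -0.5 ]
scene
top
```

View pics/scene10.png

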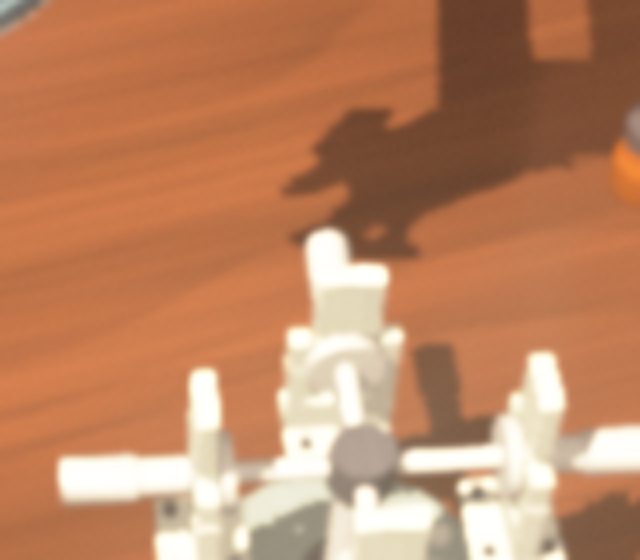

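View pics/top10f.png

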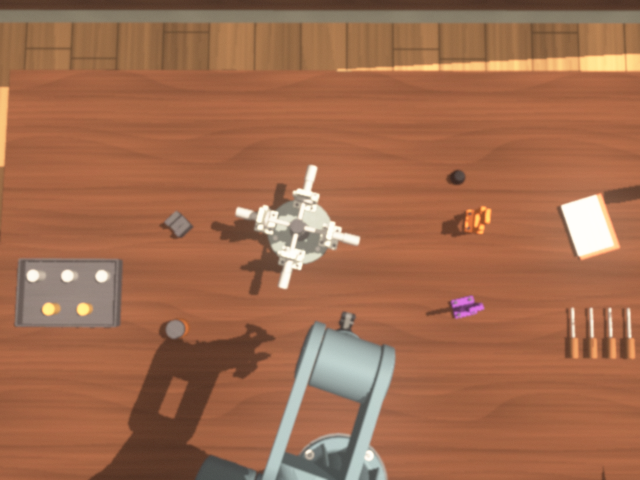

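Run:
```python
from fit import *
from meas import meas
for n in ("scene","top"):
    D=np.load(f"{n}10.npy"); P=cams.camera_params(n); W=cloud(P,D); W[D==0]=np.nan
    c,k,p,z,A=fit([W]); b=branches(A,np.array([.603,.097])); print(n,[round(float(np.degrees(x[0])),1) for x in b])
    for k in range(4):
        s,l,zz=meas(D,n,th=166.6+90*k); m=(s>.045)&(s<.1)&(abs(l)<.02)&(zz>.165)&(zz<.21)
        m2=m&(zz>.182)
        print(k,m.sum(),"top z",np.percentile(zz[m],[50,90,97]).round(4),"s top",np.median(s[m2]).round(4),"l",l[m2].mean().round(4),
          "s by z",[round(float(np.median(s[(abs(l)<.03)&(s>.045)&(s<.1)&(zz>a)&(zz<a+.02)]))*1e3,1) for a in (.11,.15,.17)])
```

```text
scene [-13.8, 74.6, 167.6, -101.3]
0 199 top z [0.1816 0.188  0.1886] s top 0.0672 l 0.0004 s by z [60.1, 64.7, 65.4]
1 129 top z [0.1869 0.1889 0.1896] s top 0.0751 l 0.0025 s by z [75.3, 74.9, 75.2]
2 224 top z [0.1836 0.1885 0.1892] s top 0.0716 l -0.0002 s by z [74.6, 74.4, 74.0]
3 157 top z [0.1848 0.1886 0.1893] s top 0.0794 l -0.0017 s by z [75.1, 75.5, 78.3]
top [-13.5, 77.2, 166.8, -104.0]
0 75 top z [0.1878 0.191  0.1915] s top 0.0701 l 0.0001 s by z [74.9, 61.4, 70.2]
1 75 top z [0.1883 0.1917 0.1922] s top 0.0744 l -0.0005 s by z [67.7, 66.4, 74.9]
2 93 top z [0.1874 0.1916 0.1924] s top 0.0694 l 0.0001 s by z [64.3, 64.2, 68.0]
3 93 top z [0.1886 0.1918 0.1928] s top 0.0797 l 0.0008 s by z [75.4, 74.9, 78.6]
```

The loose holder's tab top is at the same height as the fixed holders' tabs, within 1 mm. It stands upright and centred, and the branch hasn't moved, so I'm handing in.

Run:
```python
from h import *
print(workorder.hand_in())
```

```text
the job is handed in; nothing more can be done
None
```

The aluminium holder is hanging in the groove of the empty branch, the branch is turned to the pointer, and the job is handed in at about 26 s of the 67 s allowed. The hand-in gives no verdict.

**What I did**
- I turned the empty branch from about 86° to 166.6° with the fingers loosely around its knob.
- I picked up the aluminium holder, not the orange or purple look-alikes, and passed its eye over the knob without contact.
- I moved it inwards in steps of 1 mm or less until the plate touched the flange at about 6 N. I then backed off about 2 mm and lowered it. It passed the land's height without touching and seated on the core at up to about 9 N at the wrist.
- I released it, and the wrist force read about zero afterwards.

**Last checks**
- **Holder:** its tab top is level with the fixed holders' tabs within 1 mm. It is about 70 mm from the axis and less than 1 mm off sideways, and it looks upright in the picture.
- **Branch:** it did not move while the holder was being hung.
- **Bystanders:** the oil jar, loupe and vee block look unmoved in the top view. I checked this by eye only.

**Where readings disagreed**
- **Pointer angle:** it stayed mostly hidden, and my readings ranged from about 164° to 168°. The branch is therefore within about 3°, or about 6 mm at the knob, against the 20 mm allowed.
- **Heights:** depth heights near the branch read about 1–2 mm high (scene camera) and more in the top view. I compared heights with the fixed holders rather than trusting absolute values.

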